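Index the slide reader's table and load the next pile of slide trays

ROBOT

A 6-joint arm with a two-finger parallel gripper is mounted at the origin on a cart in front of the work surface, level with it; the furniture and walls round the work are solid. World frame = base frame: x ahead of the robot, y to its left, z up, the work surface at z = 0. Lengths are in m, angles in rad, forces in N, time in s.
With the tool pointing down it reaches from about 0.425 to 0.95 m from the base axis. Payload 14.7 kg.
Tool frame: the origin (TCP) lies on the front face of the gripper's body, between the roots of the fingers; the fingertips stand 73 mm ahead of it and the grasp point (between the pads) lies 54 mm ahead of it (tip_extent is the distance from the TCP to the fingertips, in m); z points along the fingers, x is the direction in which the jaws open and shut, and the axes are right-handed (so a half turn about z gives the same grasp; the last joint's range is limited). The gripper opens to 85 mm and grips with 20 to 120 N. Pads are 22 mm wide; open, the fingers measure 114 mm over their backs; the gripper's body (76 mm by 85 mm) begins 54 mm behind the grasp point. The pads swing forward as they close: fully open they stand 13 mm farther back than shut.
Start: joints at [1.239, 0.48, 1.596, -0, 1.065, -0.047], TCP at [0.183, 0.624, 0.304] pointing down, gripper open.
Joint ranges: [-2.75, 2.75], [-0.82, 2.05], [0.23, 2.67], [-1.56, 4.7], [0.09, 2.69], [-2.92, 2.92]. Speed limits (rad/s): [1.89, 1.89, 2.39, 3.01, 3.01, 3.01].

INTERFACE

Orientations are given as a 3x3 rotation matrix whose columns are the frame's x, y, z axes.
In Python, from cell import get_obs, capture, finish_job, tip_extent gives the robot as it stands.
- The arm moves only by the tool drive_tool, never from a script. Its argument "steps" is text: rows parted by semicolons, each of 7 numbers parted by spaces: the shift along the tool's x, y, z in m, then the turn, a rotation vector about the tool's x, y, z in degrees, then the opening, from 0 (shut) to 1 (fully open). A call has 1 to 20 rows; each row shifts and turns the commanded pose from where the row before left it, along the tool's axes as they then stand; what a row does not reach is not made up. A row lasts 1/8 s, in which the tool goes at most 62.5 mm and 10.7 degrees, less where a joint would pass 70% of its speed; a pose out of reach is approached as far as the arm can. A call is refused whole if a number of a shift passes 0.0625 or a number of a turn 10.7, either way. A call with a gripper value outside its range is refused whole. The fingers move at their own pace and stop on an object; "squeeze" is the grip in N (left out, the last holds). Time passes only in rows, so rows that do not move let the fingers close. It gives the time, the measured TCP pose, the force and the opening at its end, in the units of the state.
- get_obs(): the state, without advancing time (a new reading comes with each control period).
- capture(name): name is "scene" or "top" or "wrist"; returns a dict with "pixels" (400x640x3 uint8, blue, green, red), "mtx" (3x3 intrinsics, pixels), "k1" (the pictures are not rectified: a ray, as slopes to the right and down, at radius r is drawn at 1 + k1 r^2 times it, then the intrinsics apply), "R" (3x3) and "t" (3): a world point X has camera coordinates R X + t. Camera axes: x right, y down, z forward; pixel columns grow to the right and rows downward; lengths in m; the calibration is good to about 2 mm. A picture is of the moment at which its call begins. There is no depth.
- finish_job(): hands the job in, once; it reports no verdict.
The state is a dict: "clock": time; "joint_pos": joint angles; "qvel": joint speeds; "joint_torque": joint torques, N m; "eef_pos": TCP position; "ee_rot": TCP orientation; "contact_force": force on the tool from outside, world axes, zero at the start; "ft_torque": the same for the moment, N m; "grip_width": finger opening in m.
Only numpy, scipy, OpenCV 4.12 (cv2) and the standard library are available. Lean on these libraries where they do the work, as an engineer would, in place of code of your own. Each camera call takes 0.05 s, during which the arm holds its last target. There are 200 camera calls.

TASK

The slide reader is due its next load: turn its round table on (it has upright posts for that) until the empty nest clicks home at the loading place, in front of the overhanging head. Then lay the pile of three slide trays flat in that nest, still stacked and fully down between its walls; the head hangs over part of the nest, so they have to go in at a slant, without being dropped and without knocking the head. Leave the other things on the bench where they are.

Things in the scene. Friction and masses are not known exactly. Their poses are not given: they have to be found in the camera images.
- reader: Slide reader: round light base (300 mm across) carrying a turning table, with a column behind and a white head overhanging the table. Origin on the table's axis at the worktop; x points from the loading side (front) to the column, y to the left as seen from the front, z up.
- reader_head: The reader's white head, same origin and axes as the reader: y -120 to 120 mm, flat underside 120 mm above the worktop, upright front face at x = -88 mm up to z = 190 mm, then set back to x = -2 mm up to z = 240 mm. It overhangs the inner 38 mm of the nest at the loading place: an upright gripper does not fit over that nest, one leaning back to the robot by 30 to 45 degrees does.
- turntable (a joint): Table angle in rad, growing anticlockwise from above; 0 = empty nest home at the loading place; starts clicked in at -1.57 (nest on the left). Disc of 158 mm radius, top at z = 40 mm. A spring roller drops between two lobes every 90 degrees: about 0.9 N m turns it out of or into a click (crests 0.1 rad either side); let go within 0.08 rad of home it pulls itself home, between clicks it stays put.
- post_a (a point): Centre of the top, 85 mm above the worktop, of one of four upright steel turning posts on the table (14 mm diameter, 45 mm tall, domed end, 138 mm from the axis, half-way between nests). At the start it stands in front, left of the loading place, just ahead of the head's front face; when the table is home, equally far to the right.
- nest (a point): Centre of the empty nest's floor, 98 mm from the axis, 54 mm above the worktop; x to the axis. Floor block 100 (x) x 40 mm, 14 mm above the disc; fingers pass beside it. 100 mm between end walls (44 mm wide, tops 14.5 mm above the floor), 64 mm between corner cheeks (x 41 to 50 mm, 5 mm thick, 12.5 mm high); all tops rounded, long sides open. The other three nests hold fixed piles.
- loading_place (a point): Fixed point on the reader, 98 mm in front of the table's axis, 54 mm above the worktop: where the empty nest's floor centre must come to stand.
- tray_1: Bottom tray of the pile: white plastic slide tray 96 mm (x) by 60 mm (y) by 8 mm with two glass slides, 30 to 55 g. Origin at the centre of its underside, z up. The three trays lie flush on one another, 24 mm in all, on the worktop to the left; either end may point to the table's axis.
- tray_2: Middle tray of the pile, the same; origin at the centre of its underside.
- tray_3: Top tray of the pile, the same; origin at the centre of its underside.
- lab_timer: Bystander: small white timer, 64 x 68 x 23 mm, to the right.
- jar: Bystander: white screw-cap jar, 63 mm across, 91 mm tall, to the right.
- petri_dish: Bystander: shut clear petri dish lying flat, 91 mm across, 13 mm tall, near the front edge.
- dropper_bottle: Bystander: dropper bottle, 42 mm across, 101 mm tall, left of the reader.
- marker: Bystander: marker pen lying flat, 132 mm long, near the front edge on the right.

How it is judged:
On the way:
1. the empty nest has clicked home at the loading place (horizontal distance between nest and loading_place below 0.004 m and horizontal distance between tray_1 and nest above 0.1 m), for 0.2 s.
At the end, for the whole second after the job is handed in: The empty nest stands home at the loading place (within 4 mm); all three trays lie in it, each within 5 mm of the nest's centre and 4 degrees of its direction, flat (within 3.4 degrees), stacked and fully down on its floor (within 3 mm), at rest (horizontal distance between nest and loading_place below 0.004 m and x of tray_1 in the frame of nest between -0.005 and 0.005 m and y of tray_1 in the frame of nest between -0.005 and 0.005 m and z of tray_1 in the frame of nest between -0.003 and 0.019 m and angle between the x axis of each of tray_1, tray_2, tray_3 and the x axis of nest, either way round below 0.07 rad and angle between each of tray_1, tray_2, tray_3's own z axis and vertical below 0.06 rad and linear speed of each of tray_1, tray_2, tray_3 below 0.02 m/s and x of tray_2 in the frame of nest between -0.005 and 0.005 m and y of tray_2 in the frame of nest between -0.005 and 0.005 m and z of tray_2 in the frame of nest between -0.003 and 0.019 m and x of tray_3 in the frame of nest between -0.005 and 0.005 m and y of tray_3 in the frame of nest between -0.005 and 0.005 m and z of tray_3 in the frame of nest between -0.003 and 0.019 m); the robot touches nothing.
It fails at once if a tray is dropped or thrown into the nest (faster than 0.5 m/s there) ((distance between tray_1 and nest below 0.06 m and linear speed of tray_1 above 0.5 m/s) or (distance between tray_2 and nest below 0.06 m and linear speed of tray_2 above 0.5 m/s) or (distance between tray_3 and nest below 0.06 m and linear speed of tray_3 above 0.5 m/s)).
It fails at once if the robot knocks against the reader's head with more than 20 N (contact force between any of the arm, the fingers and reader_head above 20 N).
It fails at once if a thing standing round the work is moved by more than 30 mm (distance of any of lab_timer, jar, petri_dish, dropper_bottle, marker from where it was at the start of the episode above 0.03 m).
It also fails if it takes over 61 s, if anything falls off the work surface, if the arm or the gripper's body presses on something with over 40 N, if the wrist force passes 120 N, or if a joint passes its speed limit or range.

## Working session

There is one attempt and no reset: what is moved stays moved. The work goes in short steps, Python scripts to look and compute and a tool call to move; the robot and the scene stay as the last step left them, time stands still between calls to the robot, and variables do not carry over. Pictures are saved under pics/ and viewed, about 8 in all and at most 12, crops included, and the job is handed in when it is done.

Besides the shell and the picture viewer there is one more tool, called after "Call:" by a JSON object that holds its "op" and its "data", one argument or row to a line. drive_tool: Moves the arm, as the interface text tells. Its arguments: {"type":"object","properties":{"steps":{"type":"string"},"squeeze":{"type":"number"}},"required":["steps"]}

```bash
ls; mkdir -p pics; cat > h.py <<'E'
import numpy as np, cv2
from cell import get_obs, capture, finish_job, tip_extent
def snap(n,f):
    c=capture(n); cv2.imwrite('pics/'+f,c['pixels']); np.savez('pics/'+f[:-4]+'.npz',**{k:np.array(c[k]) for k in c}); return c
def load(f): return dict(np.load('pics/'+f+'.npz'))
def dist(c): return np.array([float(c['k1']),0,0,0,0])
def ray(c,uv):
    p=cv2.undistortPoints(np.array(uv,float).reshape(-1,1,2),c['mtx'],dist(c)).reshape(-1,2)
    d=np.c_[p,np.ones(len(p))]@c['R']; o=-c['R'].T@c['t']; return o,d
def onz(c,uv,z):
    o,d=ray(c,uv); return o+d*((z-o[2])/d[:,2])[:,None]
def proj(c,X):
    r,_=cv2.Rodrigues(c['R']); return cv2.projectPoints(np.array(X,float).reshape(-1,1,3),r,c['t'],c['mtx'],dist(c))[0].reshape(-1,2)
E
python3 - <<'E'
from h import *
for n in ['scene','top','wrist']:
    c=snap(n,n+'0.png'); print(n,(-c['R'].T@c['t']).round(3),c['k1'])
print(get_obs())
E
```

```text
pics
scene [-0.259 -0.362  0.56 ] -0.02222424898836352
top [-0.017 -0.312  0.931] -0.03271922040767934
wrist [0.107 0.645 0.373] -0.019766184492180983
{'clock': 0.15, 'joint_pos': array([ 1.23943069e+00,  4.80681505e-01,  1.59668489e+00, -1.58845377e-05,
        1.06512670e+00, -4.65787495e-02]), 'qvel': array([ 1.00520108e-03, -2.11862973e-03, -1.76586357e-03, -1.16579673e-03,
       -2.15684004e-03, -5.65816166e-05]), 'joint_torque': array([ 1.37673851e-03, -9.51144505e+01, -4.30463505e+01, -6.08716073e-05,
        7.95453001e-03, -4.86400586e-05]), 'eef_pos': array([0.18251533, 0.62361057, 0.30344037]), 'ee_rot': array([[ 2.80945412e-01,  9.59723709e-01, -2.79803761e-04],
       [ 9.59723328e-01, -2.80945550e-01, -8.55976176e-04],
       [-9.00110252e-04, -2.80516171e-05, -9.99999595e-01]]), 'contact_force': array([ 0.1938059 ,  0.31905912, -0.4943517 ]), 'ft_torque': array([-0.00681424,  0.04438029, -0.02841996]), 'grip_width': 0.08553167731100592}
```

View pics/top0.png

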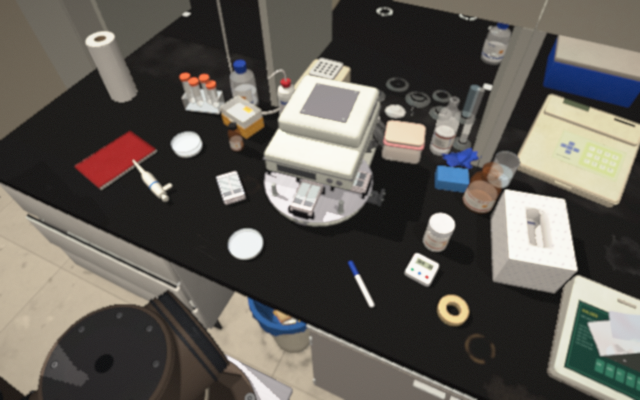

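View pics/scene0.png

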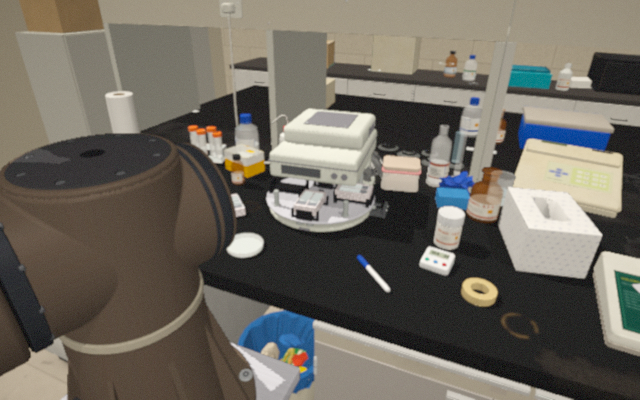

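Top view: tray pile at about (231,187), reader disc centred near (318,190), head front top edge from (280,130) to (360,160). Dropper bottle at (235,138), petri dish at (245,243). I'll zoom in on the reader and pile.

```bash
python3 - <<'E'
from h import *
c=load('top0'); im=c['pixels'][70:235,205:395]
cv2.imwrite('pics/top0c.png',cv2.resize(im,None,fx=4,fy=3.6 if 0 else 4,interpolation=cv2.INTER_CUBIC)[:600+60])
im=cv2.resize(c['pixels'][80:230,205:395],None,fx=4,fy=4,interpolation=cv2.INTER_CUBIC); cv2.imwrite('pics/top0c.png',im)
E
```

```text
(no output)
```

View pics/top0c.png

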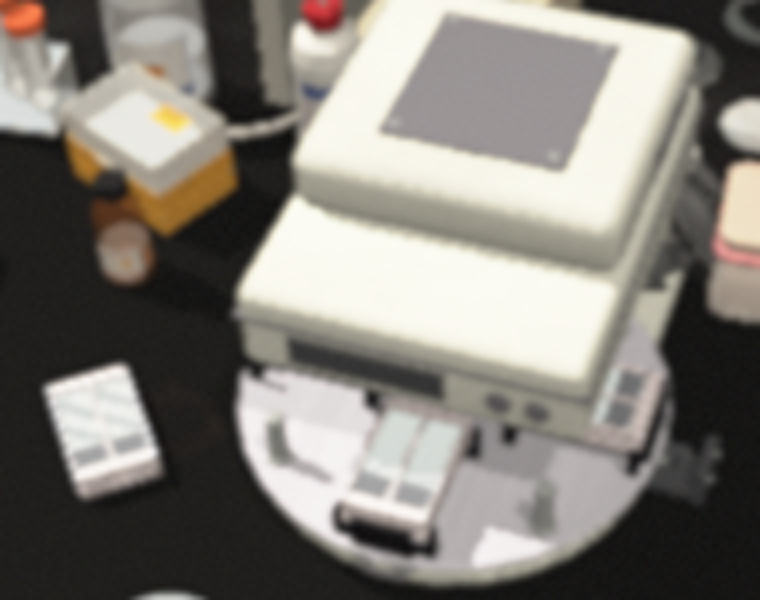

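```bash
python3 - <<'E'
from h import *
c=load('top0')
f=lambda P:(np.array(P,float)+.5)/4-.5+[205,80]
pile=onz(c,f([(43,383),(127,363),(160,462),(80,484)]),.024)
print('pile',pile.round(4),pile.mean(0).round(4)); 
e=(pile[0]+pile[1]-pile[2]-pile[3])/2; print(np.linalg.norm(e),np.degrees(np.arctan2(e[1],e[0])))
posts=onz(c,f([(273,425),(543,488)]),.085); print('posts',posts.round(4),np.linalg.norm(posts[0]-posts[1]))
rim=onz(c,f([(240,440),(285,515),(350,560),(440,580),(520,573),(600,540),(650,490)]),.04)
from scipy.optimize import least_squares
s=least_squares(lambda p:np.hypot(rim[:,0]-p[0],rim[:,1]-p[1])-.158,[.6,.1]);print('axis',s.x,s.fun.round(4))
he=onz(c,f([(240,335),(600,395+30)]),.15);print('head',he.round(3))
m=posts.mean(0)[:2];d=posts[0]-posts[1];d=d[:2]/np.linalg.norm(d[:2]);x=np.array([d[1],-d[0]]);print('yaw',np.degrees(np.arctan2(x[1],x[0])),'axis',m+x*.0976)
E
```

```text
pile [[0.5796 0.3183 0.024 ]
 [0.623  0.2711 0.024 ]
 [0.5504 0.1974 0.024 ]
 [0.5093 0.2393 0.024 ]] [0.5656 0.2565 0.024 ]
0.10451837206556154 46.88319275415616
posts [[ 0.5721  0.1093  0.085 ]
 [ 0.5978 -0.0805  0.085 ]] 0.19153029348380315
axis [0.67828697 0.02001011] [ 0.0014 -0.0013  0.0001 -0.0001 -0.      0.0008 -0.0001]
head [[ 0.586  0.135  0.15 ]
 [ 0.612 -0.112  0.15 ]]
yaw 7.7108612748151835 axis [0.68169099 0.02747086]
```

```bash
python3 - <<'E'
from h import *
c=load('wrist0'); o=get_obs(); print(c['mtx'].round(1)); print((o['ee_rot'].T@c['R'].T).round(3), o['ee_rot'].T@(-c['R'].T@c['t']-o['eef_pos']), tip_extent() if callable(tip_extent) else tip_extent)
t=load('top0'); print(onz(t,[(235,150)],0.0))
E
```

```text
[[303.7   0.  316.7]
 [  0.  303.7 197.3]
 [  0.    0.    1. ]]
[[ 1.     0.001 -0.   ]
 [-0.001  0.952  0.305]
 [ 0.001 -0.305  0.952]] [-0.00039198 -0.07865796 -0.06959641] 0.0726
[[0.71471769 0.33875694 0.        ]]
```

Call:
{"op": "drive_tool", "data": {
  "steps": "0 0 0 0 0 -8 1;0 0 0 0 0 -8 1;0 0 0 0 0 -8 1;-0.038 0.019 -0.004 0 0 0 1;-0.038 0.019 -0.004 0 0 0 1;-0.038 0.019 -0.004 0 0 0 1;-0.038 0.019 -0.004 0 0 0 1;-0.038 0.019 -0.004 0 0 0 1;-0.038 0.019 -0.004 0 0 0 1;-0.038 0.019 -0.004 0 0 0 1;-0.038 0.019 -0.004 0 0 0 1;-0.038 0.019 -0.004 0 0 0 1;-0.038 0.019 -0.004 0 0 0 1;-0.038 0.019 -0.004 0 0 0 1;0 0 0 0 0 0 1"
}}

```text
clock: 2.02
eef_pos: [0.4469, 0.2356, 0.3481]
ee_rot: [[-0.131, 0.991, 0.001], [0.991, 0.131, -0.0], [-0.0, 0.001, -1.0]]
contact_force: [-0.2, -0.2, -0.6]
grip_width: 0.0854
```

```bash
python3 - <<'E'
from h import *
c=snap('wrist','w1.png'); print(proj(c,[(.566,.2565,.024),(.572,.109,.085),(.598,-.08,.085)]))
E
```

```text
[[320.39866757 246.02123772]
 [201.9526461  258.62566593]
 [ 51.24452378 258.4565487 ]]
```

View pics/w1.png

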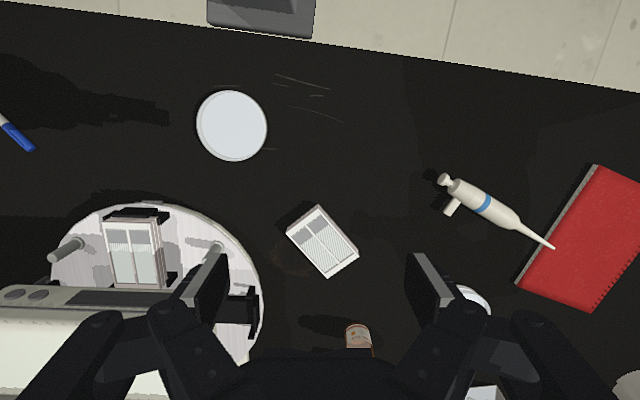

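```bash
python3 - <<'E'
from h import *
c=load('w1'); im=c['pixels']
a=cv2.resize(im[195:315,30:270],None,fx=3.3,fy=3.3,interpolation=cv2.INTER_CUBIC)
b=cv2.resize(im[195:290,275:370],None,fx=4.1,fy=4.1,interpolation=cv2.INTER_CUBIC)[:,:]
h=np.zeros((600,792,3),np.uint8); h[:a.shape[0]]=a[:,:792]
cv2.imwrite('pics/w1a.png',a[:,:792]); cv2.imwrite('pics/w1b.png',cv2.resize(im[195:290,275:370],None,fx=6,fy=6,interpolation=cv2.INTER_CUBIC))
E
```

```text
(no output)
```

View pics/w1a.png

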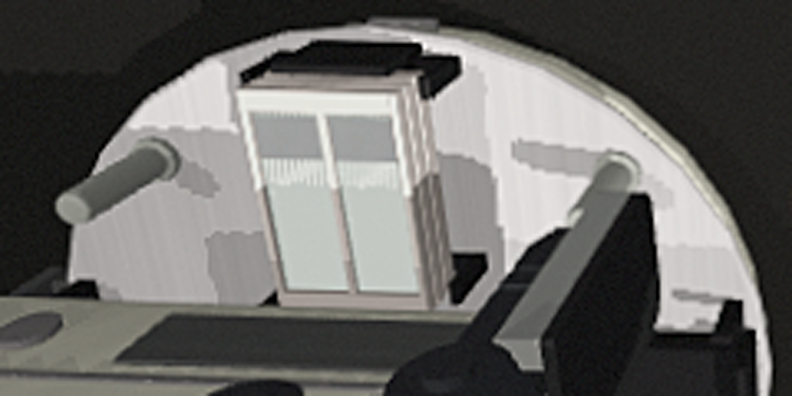

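View pics/w1b.png

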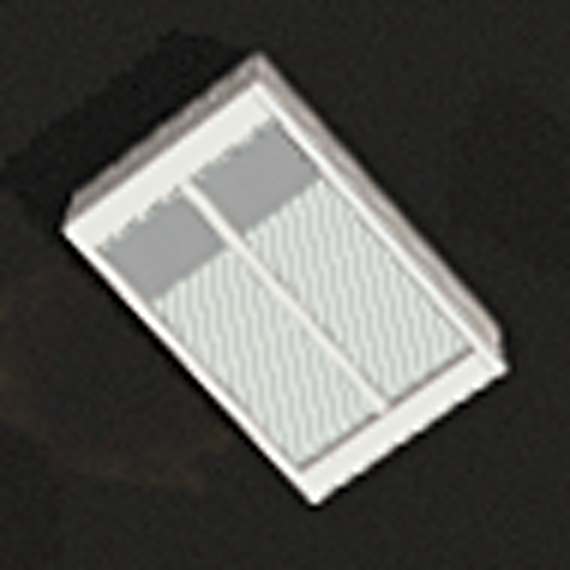

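```bash
python3 - <<'E'
from h import *
c=load('w1')
f=lambda P,s,o:(np.array(P,float)+.5)/s-.5+o
P=onz(c,f([(65,230),(258,85),(507,370),(316,503)],6,[275,195]),.024)
print(P.round(4),P.mean(0).round(4),[np.linalg.norm(P[i]-P[i-1]).round(4) for i in range(4)])
e=P[2]-P[1];e2=P[3]-P[0];print(np.degrees(np.arctan2(e[1],e[0])),np.degrees(np.arctan2(e2[1],e2[0])))
g=lambda p:f(p,3.3,[30,195])
A=onz(c,g([(619,165)]),.04)[0];B=onz(c,g([(158,160)]),.04)[0];Bt=onz(c,g([(73,209)]),.085)[0]
print(A,B,Bt)
for B in(B,Bt):
    m=(A+B)[:2]/2;d=(A-B)[:2];L=np.linalg.norm(d);d/=L;x=np.array([d[1],-d[0]]);ax=m+x*.0976
    print(L,'yaw',np.degrees(np.arctan2(x[1],x[0])),'axis',ax,'load',ax-.098*x)
rim=onz(c,g([(100,155),(70,250)]),.04);print(rim)
# nest-tray front corners of loaded pile top z=54+24
q=onz(c,g([(240,90),(412,90),(284,300),(435,308)]),.078);print(q.round(4), np.linalg.norm(q[0]-q[1]))
E
```

```text
[[0.5522 0.2046 0.024 ]
 [0.5101 0.245  0.024 ]
 [0.5749 0.3145 0.024 ]
 [0.6177 0.2739 0.024 ]] [0.5637 0.2595 0.024 ] [np.float64(0.0953), np.float64(0.0582), np.float64(0.095), np.float64(0.059)]
46.99906484690531 46.566981210690834
[0.5748073  0.11396143 0.04      ] [ 0.59904932 -0.08037737  0.04      ] [ 0.59722087 -0.07922603  0.085     ]
0.19584495722197706 yaw 7.110406249618862 axis [0.68377771 0.02887312] load [0.58653138 0.01674252]
0.19448332859777634 yaw 6.617859452382866 axis [0.68296377 0.02861579] load [0.58561675 0.0173216 ]
[[ 0.60012017 -0.10506976  0.04      ]
 [ 0.64903799 -0.12465921  0.04      ]]
[[ 0.5424 -0.0156  0.078 ]
 [ 0.5337  0.0483  0.078 ]
 [ 0.6319 -0.0059  0.078 ]
 [ 0.6271  0.0542  0.078 ]] 0.06446631778824104
```

Pile centre is (0.564, 0.2595), its long axis at 46.8°. Reader yaw is about 7°, axis (0.6835, 0.0285), post_a (0.575, 0.1135). Next I lean the tool 35° and move to the pre-position behind the post.

Call:
{"op": "drive_tool", "data": {
  "steps": "-0.0273 0.0007 0.0269 0 0 0 0.4;-0.0273 0.0007 0.0269 0 0 0 0.4;-0.0273 0.0007 0.0269 0 0 0 0.4;-0.0273 0.0007 0.0269 0 0 0 0.4;-0.0273 0.0007 0.0269 0 0 0 0.4;0 0 0 -8.75 0 0 0.4;0 0 0 -8.75 0 0 0.4;0 0 0 -8.75 0 0 0.4;0 0 0 -8.75 0 0 0.4;0 0 0 0 0 0 0.4;0 0 0 0 0 0 0.4"
}}

```text
clock: 3.45
eef_pos: [0.4698, 0.105, 0.2276]
ee_rot: [[-0.127, 0.89, 0.438], [0.992, 0.121, 0.042], [-0.016, 0.439, -0.898]]
contact_force: [-0.1, 0.3, -0.2]
grip_width: 0.0344
```

```bash
python3 - <<'E'
from h import *
c=snap('wrist','w2.png'); o=get_obs(); print(o['joint_pos'],o['grip_width'],tip_extent() if callable(tip_extent) else tip_extent)
T=o['ee_rot'].T@(np.array([.5366,.109,.1155])-o['eef_pos']);print(T, proj(c,[(.575,.1135,.085),(.575,.1135,.04)]))
E
```

```text
[ 0.17998025  0.25540289  2.34991612 -0.42691855  0.0908433  -1.10425336] 0.034270135567328476 0.0726
[-0.00255695  0.01081266  0.13003082] [[313.56737856 232.74313634]
 [314.63948772 197.28956212]]
```

View pics/w2.png

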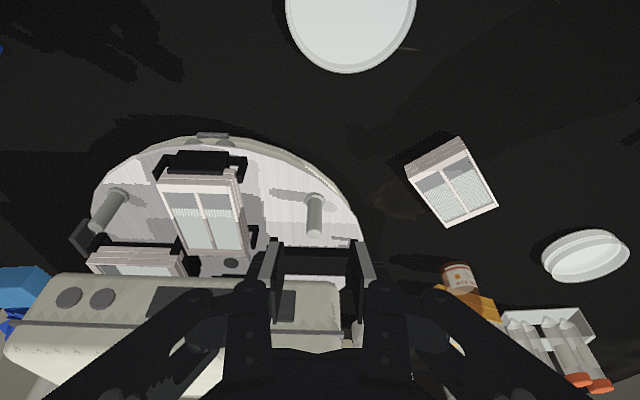

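w2: post_a stands at about (315,215) straight ahead between the fingers' line, and the pile at (450,185). Joint 5 stopped at its lower limit (0.09), so the lean only reached 26°. Next I check the wrist model and see whether flipping joint 4 gives more lean.

```bash
cat >> h.py <<'E'
from scipy.spatial.transform import Rotation as Ro
def wrist(q,off=0.):
    return Ro.from_euler('z',q[0])*Ro.from_euler('y',q[1]+q[2])*Ro.from_euler('z',q[3])*Ro.from_euler('y',q[4])*Ro.from_euler('z',q[5]+off)
E
python3 - <<'E'
from h import *
q0=[1.23943069e+00,4.80681505e-01,1.59668489e+00,-1.58845377e-05,1.06512670e+00,-4.65787495e-02]
R0=np.array([[2.80945412e-01,9.59723709e-01,-2.79803761e-04],[9.59723328e-01,-2.80945550e-01,-8.55976176e-04],[-9.00110252e-04,-2.80516171e-05,-9.99999595e-01]])
o=get_obs()
for off in(np.pi/2,-np.pi/2):
    print(off,(wrist(q0,off).inv()*Ro.from_matrix(R0)).magnitude(),(wrist(o['joint_pos'],off).inv()*Ro.from_matrix(o['ee_rot'])).magnitude())
E
```

```text
1.5707963267948966 1.570796326268319 1.5707963267948963
-1.5707963267948966 1.5707963273214742 1.570796326794897
```

Call:
{"op": "drive_tool", "data": {
  "steps": "0 0.004 0.015 0 0 0 0.4;0 0.004 0.015 0 0 0 0.4;0 0.004 0.015 0 0 0 0.4;0 0.004 0.015 0 0 0 0.4;0 0 0 0 0 0 0.4"
}}

```text
clock: 4.12
eef_pos: [0.5152, 0.1147, 0.1949]
ee_rot: [[-0.12, 0.901, 0.417], [0.992, 0.121, 0.024], [-0.028, 0.417, -0.908]]
contact_force: [-1.1, 0.5, 1.0]
grip_width: 0.0344
```

```bash
python3 - <<'E'
from h import *
from scipy.optimize import least_squares
o=get_obs(); print(o['joint_pos'],o['eef_pos'])
q0=np.array([1.23943069e+00,4.80681505e-01,1.59668489e+00,0,1.06512670e+00,-.0466])
D=[(q0,np.array([.18251533,.62361057,.30344037]))]
D.append((np.array([0.17998025,0.25540289,2.34991612,-0.42691855,0.0908433,-1.10425336]),np.array([.4698,.105,.2276])))
D.append((o['joint_pos'],o['eef_pos']))
def fk(p,q):
    a0,h,L1,L2,L,e=p
    W=np.array([a0+L1*np.sin(q[1])+L2*np.sin(q[1]+q[2])+e*np.cos(q[1]+q[2]),0,h+L1*np.cos(q[1])+L2*np.cos(q[1]+q[2])-e*np.sin(q[1]+q[2])])
    return Ro.from_euler('z',q[0]).apply(W)+wrist(q).apply([0,0,L])
s=least_squares(lambda p:np.r_[np.concatenate([fk(p,q)-x for q,x in D])*1e3,(p-np.array([.1,.3,.5,.5,.25,0]))*.05],[.1,.3,.5,.5,.25,0])
print(s.x.round(4),s.fun.round(2))
E
```

```text
[ 0.19362902  0.37645872  2.26598702 -0.67092665  0.09083694 -0.84692259] [0.51518928 0.11470877 0.19492106]
[ 0.3251 -0.4238  0.3885  0.0753 -0.2787 -0.1614] [ 2.866e+01 -9.820e+00  5.200e-01 -9.800e-01 -9.060e+00 -7.410e+00
  2.060e+00  2.730e+00  6.890e+00  1.000e-02 -4.000e-02 -1.000e-02
 -2.000e-02 -3.000e-02 -1.000e-02]
```

```bash
cat >> h.py <<'E'
def fk(p,q):
    a0,h,L1,L2,L,e,b=p
    W=np.array([a0+L1*np.sin(q[1])+L2*np.sin(q[1]+q[2])+e*np.cos(q[1]+q[2]),b,h+L1*np.cos(q[1])+L2*np.cos(q[1]+q[2])-e*np.sin(q[1]+q[2])])
    return Ro.from_euler('z',q[0]).apply(W)+wrist(q).apply([0,0,L])
D=[([1.23943069,.480681505,1.59668489,0,1.06512670,-.0466],[.18251533,.62361057,.30344037]),
([0.17998025,0.25540289,2.34991612,-0.42691855,0.0908433,-1.10425336],[.4698,.105,.2276]),
([0.19362902,0.37645872,2.26598702,-0.67092665,0.09083694,-0.84692259],[0.51518928,0.11470877,0.19492106])]
E
python3 - <<'E'
from h import *
from scipy.optimize import least_squares
for p0 in([.1,.3,.5,.5,.25,0,.03],[0,.3,.6,.6,.25,0,.03],[.15,.4,.6,.6,.3,0.1,.03]):
    p0=np.array(p0)
    s=least_squares(lambda p:np.r_[np.concatenate([fk(p,np.array(q))-x for q,x in D])*1e3,(p-p0)[[0,1,2,3,4,5]]*3],p0)
    print(s.x.round(4),s.fun.round(1))
E
```

```text
[5.000e-04 3.175e-01 5.968e-01 4.447e-01 2.987e-01 3.290e-02 3.030e-02] [-0.   0.   0.   0.  -0.1 -0.1  0.   0.1  0.1 -0.3  0.1  0.3 -0.2  0.1
  0.1]
[0.     0.3182 0.5972 0.4451 0.2994 0.0331 0.0304] [-0.1  0.   0.  -0.  -0.1 -0.   0.   0.   0.   0.   0.1 -0.  -0.5  0.1
  0.1]
[-2.000e-04  3.192e-01  5.971e-01  4.455e-01  2.999e-01  3.330e-02
  3.040e-02] [-0.1  0.   0.   0.  -0.1 -0.  -0.   0.   0.  -0.5 -0.2 -0.  -0.5 -0.
 -0.2]
```

```bash
cat >> h.py <<'E'
PP=np.array([0,.3182,.5972,.4451,.2994,.0331,.0304])
LO=np.array([-2.75,-.82,.23,-1.56,.09,-2.92]);HI=np.array([2.75,2.05,2.67,4.7,2.69,2.92])
def rot(az,lean): # tool y along azimuth, leaning back
    a=np.radians(az);l=np.radians(lean);f=np.array([np.cos(a),np.sin(a),0]);u=np.array([0,0,1])
    z=np.sin(l)*f-np.cos(l)*u; y=np.cos(l)*f+np.sin(l)*u
    return np.c_[np.cross(y,z),y,z]
def ik(pos,R):
    from scipy.optimize import least_squares
    W=np.array(pos)-PP[4]*R[:,2]; r=np.hypot(W[0],W[1])
    q1=np.arctan2(W[1],W[0])-np.arcsin(PP[6]/r); rr=np.sqrt(r*r-PP[6]**2)
    k=np.hypot(PP[3],PP[5]); ph=np.arctan2(PP[5],PP[3]); dz=W[2]-PP[1]; d=np.hypot(rr,dz)
    cg=(d*d-PP[2]**2-k*k)/(2*PP[2]*k)
    if abs(cg)>1: return []
    g=np.arccos(cg); q3=g-ph; q2=np.arctan2(rr,dz)-np.arctan2(k*np.sin(g),PP[2]+k*np.cos(g))
    M=(Ro.from_euler('z',q1)*Ro.from_euler('y',q2+q3)).inv()*Ro.from_matrix(R)
    a,b,c=M.as_euler('ZYZ'); out=[]
    for q4,q5,q6 in((a,b,c-np.pi),(a+np.pi,-b,c)):
        if q5<0: q4+=np.pi;q5=-q5;q6+=np.pi
        q4=(q4+1.58)%(2*np.pi)-1.58; q6=(q6+np.pi)%(2*np.pi)-np.pi
        q=np.array([q1,q2,q3,q4,q5,q6]); out.append((q.round(3),bool(((q>LO)&(q<HI)).all())))
    return out[:1] if abs(out[0][0]-out[1][0]).max()<.01 else out
E
python3 - <<'E'
from h import *
def t(n,tip,az,lean,ext=.0726):
    R=rot(az,lean); print(n,az,lean,ik(np.array(tip)-ext*R[:,2],R))
for l in(15,25,30,35,40):
    t('nest',(.586,.017,.06),7,l); t('pile',(.564,.2595,.008),46.8,l); t('postA',(.578,.114,.056),7,l); t('postB',(.60,-.08,.056),7,l)
t('nestup',(.55,.017,.11),7,30);t('nestup',(.55,.017,.11),7,35)
print(wrist(D[2][0]).as_matrix().round(3))
E
```

```text
nest 7 15 [(array([-0.051,  0.547,  2.108,  0.195,  0.233, -1.928]), True)]
pile 46.8 15 [(array([ 0.306,  0.675,  2.029,  0.552,  0.243, -2.606]), True)]
postA 7 15 [(array([ 0.147,  0.557,  2.104, -0.03 ,  0.22 , -1.518]), True)]
postB 7 15 [(array([-0.239,  0.573,  2.059,  0.339,  0.279, -2.248]), True)]
nest 7 25 [(array([-0.076,  0.549,  2.252,  2.384,  0.121,  2.144]), True)]
pile 46.8 25 [(array([0.244, 0.686, 2.156, 1.877, 0.243, 2.298]), True)]
postA 7 25 [(array([0.151, 0.559, 2.248, 3.26 , 0.103, 1.479]), True)]
postB 7 25 [(array([-0.287,  0.573,  2.199,  1.768,  0.172,  2.567]), True)]
nest 7 30 [(array([-0.09 ,  0.568,  2.321,  2.754,  0.282,  1.76 ]), True)]
pile 46.8 30 [(array([0.209, 0.708, 2.214, 2.211, 0.364, 1.927]), True)]
postA 7 30 [(array([0.153, 0.579, 2.317, 3.197, 0.279, 1.544]), True)]
postB 7 30 [(array([-0.313,  0.59 ,  2.264,  2.302,  0.287,  2.007]), True)]
nest 7 35 [(array([-0.105,  0.604,  2.387,  2.849,  0.465,  1.646]), True)]
pile 46.8 35 [(array([0.173, 0.742, 2.267, 2.36 , 0.51 , 1.734]), True)]
postA 7 35 [(array([0.155, 0.615, 2.383, 3.183, 0.468, 1.56 ]), True)]
postB 7 35 [(array([-0.342,  0.621,  2.326,  2.501,  0.444,  1.774]), True)]
nest 7 40 [(array([-0.122,  0.657,  2.449,  2.887,  0.664,  1.585]), True)]
pile 46.8 40 [(array([0.135, 0.789, 2.313, 2.429, 0.668, 1.611]), True)]
postA 7 40 [(array([0.157, 0.669, 2.445, 3.178, 0.67 , 1.569]), True)]
postB 7 40 [(array([-0.373,  0.667,  2.382,  2.587,  0.619,  1.646]), True)]
nestup 7 30 [(array([-0.099,  0.424,  2.375,  2.565,  0.202,  1.946]), True)]
nestup 7 35 [(array([-0.117,  0.455,  2.445,  2.766,  0.379,  1.725]), True)]
[[ 0.12  -0.901  0.417]
 [-0.992 -0.121  0.024]
 [ 0.028 -0.417 -0.908]]
```

```bash
cat >> h.py <<'E'
def sim(pos,R,rows,verb=1):
    pos=np.array(pos,float);qp=None
    for i,(n,r) in enumerate(rows):
        r=np.array(r,float);mx=0
        for _ in range(n):
            pos=pos+R@r[:3];R=R@Ro.from_rotvec(np.radians(r[3:6])).as_matrix()
            s=ik(pos,R)
            if not s: print('unreach',i);return pos,R
            q,ok=s[0]
            if qp is not None: mx=max(mx,abs(q-qp).max())
            qp=q
            if not ok: print('LIM',i,q)
        if verb: print(i,q,ok,'maxstep %.2f'%mx,pos.round(4))
    return pos,R
def delta(pos,R,pos1,R1):
    return (R.T@(np.array(pos1)-pos)).round(4),np.degrees(Ro.from_matrix(R.T@R1).as_rotvec()).round(2)
E
python3 - <<'E'
from h import *
o=get_obs();R=o['ee_rot'];p=o['eef_pos']
t=(.48,.12,.25)
print(delta(p,R,t,rot(7,5)))
R1=rot(7,5);q,ok=ik(t,R1)[0];print(q,ok)
p2,R2=sim(t,R1,[(18,(0,0,0,0,0,10))])
q=ik(p2,R2)[0][0]
f=(Ro.from_euler('z',-(q[5]+np.pi))*Ro.from_euler('y',-q[4])).apply([0,0,1]);print('f',f*10)
p3,R3=sim(p2,R2,[(3,(0,0,0,*(f*10)))]*6)
print(R3.round(2))
E
```

```text
(array([ 0.0079, -0.0081, -0.0646]), array([19.66,  1.61,  0.31]))
[ 0.187  0.304  2.058 -0.009  0.693 -1.5  ] True
0 [ 0.187  0.304  2.058 -0.009  0.693  1.642] True maxstep 0.18 [0.48 0.12 0.25]
f [-0.454499   -6.37229268  7.69332936]
0 [-0.024  0.313  2.105  0.54   0.717  1.406] True maxstep 0.18 [0.48 0.12 0.25]
1 [-0.212  0.364  2.214  1.06   0.804  1.186] True maxstep 0.18 [0.48 0.12 0.25]
2 [-0.349  0.471  2.374  1.533  0.969  0.997] True maxstep 0.16 [0.48 0.12 0.25]
3 [-0.394  0.665  2.563  1.958  1.271  0.853] True maxstep 0.15 [0.48 0.12 0.25]
LIM 4 [-0.332  0.863  2.689  2.214  1.608  0.824]
LIM 4 [-0.257  0.978  2.745  2.343  1.826  0.862]
4 [-0.257  0.978  2.745  2.343  1.826  0.862] False maxstep 0.22 [0.48 0.12 0.25]
LIM 5 [-0.145  1.087  2.789  2.503  2.06   0.977]
LIM 5 [2.000e-03 1.161e+00 2.814e+00 2.750e+00 2.255e+00 1.225e+00]
LIM 5 [0.17  1.173 2.814 3.111 2.318 1.613]
5 [0.17  1.173 2.814 3.111 2.318 1.613] False maxstep 0.39 [0.48 0.12 0.25]
[[-0.18  0.11  0.98]
 [ 0.98 -0.05  0.19]
 [ 0.06  0.99 -0.1 ]]
```

```bash
python3 - <<'E'
from h import *
o=get_obs();R=o['ee_rot'];p=o['eef_pos']
for t,l in (((.48,.12,.25),28),((.50,.12,.24),24),((.50,.12,.24),20)):
    R1=rot(7,l);print('==',t,l,delta(p,R,t,R1));print(ik(t,R1)[0])
    p2,R2=sim(t,R1,[(18,(0,0,0,0,0,10))])
    q=ik(p2,R2)[0][0]
    f=(Ro.from_euler('z',-(q[5]+np.pi))*Ro.from_euler('y',-q[4])).apply([0,0,1]);print('f',f*10)
    p3,R3=sim(p2,R2,[(3,(0,0,0,*(f*10)))]*6)
    print(R3.round(2).tolist())
E
```

```text
== (0.48, 0.12, 0.25) 28 (array([ 0.0079, -0.0081, -0.0646]), array([-3.33,  1.51,  0.62]))
(array([ 0.208,  0.221,  2.322, -0.348,  0.118, -1.149]), True)
0 [ 0.208  0.221  2.322 -0.348  0.118  1.993] True maxstep 0.18 [0.48 0.12 0.25]
f [-0.48240917 -1.07388584  9.93046074]
0 [0.157 0.22  2.321 0.352 0.128 1.772] True maxstep 0.23 [0.48 0.12 0.25]
1 [0.108 0.221 2.338 0.981 0.149 1.624] True maxstep 0.22 [0.48 0.12 0.25]
2 [0.074 0.225 2.371 1.548 0.181 1.549] True maxstep 0.20 [0.48 0.12 0.25]
3 [0.063 0.233 2.412 2.04  0.224 1.569] True maxstep 0.17 [0.48 0.12 0.25]
4 [0.081 0.242 2.449 2.458 0.269 1.69 ] True maxstep 0.15 [0.48 0.12 0.25]
5 [0.127 0.249 2.473 2.823 0.3   1.891] True maxstep 0.13 [0.48 0.12 0.25]
[[-0.18, 0.76, 0.63], [0.98, 0.08, 0.17], [0.08, 0.65, -0.76]]
== (0.5, 0.12, 0.24) 24 (array([ 0.0058,  0.0058, -0.0472]), array([0.67, 1.53, 0.57]))
(array([ 0.193,  0.269,  2.248, -0.14 ,  0.209, -1.369]), True)
0 [ 0.193  0.269  2.248 -0.14   0.209  1.772] True maxstep 0.18 [0.5  0.12 0.24]
f [-0.41464996 -2.0329618   9.78238886]
0 [0.111 0.268 2.259 0.535 0.221 1.54
[... 597 characters left out ...]
8,  2.201, -0.075,  0.315, -1.436]), True)
0 [ 0.19   0.278  2.201 -0.075  0.315  1.705] True maxstep 0.18 [0.5  0.12 0.24]
f [-0.41453812 -3.07030662  9.50796379]
0 [0.073 0.278 2.222 0.573 0.331 1.477] True maxstep 0.22 [0.5  0.12 0.24]
1 [-0.029  0.292  2.285  1.194  0.382  1.28 ] True maxstep 0.21 [0.5  0.12 0.24]
2 [-0.095  0.321  2.377  1.756  0.482  1.163] True maxstep 0.20 [0.5  0.12 0.24]
3 [-0.101  0.368  2.482  2.237  0.633  1.175] True maxstep 0.17 [0.5  0.12 0.24]
4 [-0.022  0.424  2.571  2.658  0.806  1.345] True maxstep 0.15 [0.5  0.12 0.24]
5 [0.138 0.458 2.609 3.058 0.902 1.657] True maxstep 0.13 [0.5  0.12 0.24]
[[-0.17, 0.56, 0.81], [0.98, 0.04, 0.18], [0.07, 0.83, -0.56]]
```

Call:
{"op": "drive_tool", "data": {
  "steps": "0.002 0.002 -0.016 0.2 0.5 0.2 0.4;0.002 0.002 -0.016 0.2 0.5 0.2 0.4;0.002 0.002 -0.016 0.2 0.5 0.2 0.4;0 0 0 0 0 0 0.4;0 0 0 0 0 10 0.4;0 0 0 0 0 10 0.4;0 0 0 0 0 10 0.4;0 0 0 0 0 10 0.4;0 0 0 0 0 10 0.4;0 0 0 0 0 10 0.4;0 0 0 0 0 10 0.4;0 0 0 0 0 10 0.4;0 0 0 0 0 10 0.4;0 0 0 0 0 10 0.4"
}}

```text
clock: 5.88
eef_pos: [0.4996, 0.1192, 0.24]
ee_rot: [[0.913, -0.044, 0.405], [-0.069, -0.996, 0.048], [0.402, -0.071, -0.913]]
contact_force: [-0.3, -0.3, 0.0]
grip_width: 0.034
```

Call:
{"op": "drive_tool", "data": {
  "steps": "0 0 0 0 0 10 0.4;0 0 0 0 0 10 0.4;0 0 0 0 0 10 0.4;0 0 0 0 0 10 0.4;0 0 0 0 0 10 0.4;0 0 0 0 0 10 0.4;0 0 0 0 0 10 0.4;0 0 0 0 0 10 0.4;0 0 0 0 0 0 0.4"
}}

```text
clock: 7.0
eef_pos: [0.4996, 0.1192, 0.2401]
ee_rot: [[0.121, -0.906, 0.405], [-0.993, -0.112, 0.048], [0.002, -0.408, -0.913]]
contact_force: [1.0, 0.7, -0.1]
grip_width: 0.0341
```

```bash
python3 - <<'E'
from h import *
o=get_obs();R=o['ee_rot'];p=o['eef_pos'];print(o['joint_pos'],p,R.round(3))
print(ik(p,R))
sim(p,R,[(3,(0,0,0,-.4,-2,9.8))]*6)
E
```

```text
[ 0.19341191  0.26819866  2.24969931 -0.15238986  0.20659956  1.78460159] [0.49961406 0.11923952 0.24007065] [[ 0.121 -0.906  0.405]
 [-0.993 -0.112  0.048]
 [ 0.002 -0.408 -0.913]]
[(array([ 0.193,  0.268,  2.25 , -0.152,  0.206,  1.784]), True)]
0 [0.112 0.267 2.261 0.524 0.216 1.561] True maxstep 0.23 [0.4996 0.1192 0.2401]
1 [0.042 0.273 2.302 1.176 0.248 1.369] True maxstep 0.22 [0.4996 0.1192 0.2401]
2 [-0.003  0.286  2.364  1.759  0.312  1.263] True maxstep 0.20 [0.4996 0.1192 0.2401]
3 [-0.006  0.307  2.434  2.245  0.404  1.29 ] True maxstep 0.17 [0.4996 0.1192 0.2401]
4 [0.043 0.33  2.492 2.652 0.499 1.449] True maxstep 0.14 [0.4996 0.1192 0.2401]
5 [0.137 0.345 2.52  3.017 0.551 1.705] True maxstep 0.12 [0.4996 0.1192 0.2401]
```

IK model matches exactly. Now the second half of the wrist flip.

Call:
{"op": "drive_tool", "data": {
  "steps": "0 0 0 -0.4 -2 9.8 0.4;0 0 0 -0.4 -2 9.8 0.4;0 0 0 -0.4 -2 9.8 0.4;0 0 0 -0.4 -2 9.8 0.4;0 0 0 -0.4 -2 9.8 0.4;0 0 0 -0.4 -2 9.8 0.4;0 0 0 -0.4 -2 9.8 0.4;0 0 0 -0.4 -2 9.8 0.4;0 0 0 -0.4 -2 9.8 0.4;0 0 0 -0.4 -2 9.8 0.4;0 0 0 -0.4 -2 9.8 0.4;0 0 0 -0.4 -2 9.8 0.4;0 0 0 -0.4 -2 9.8 0.4;0 0 0 -0.4 -2 9.8 0.4;0 0 0 -0.4 -2 9.8 0.4;0 0 0 -0.4 -2 9.8 0.4;0 0 0 -0.4 -2 9.8 0.4;0 0 0 -0.4 -2 9.8 0.4;0 0 0 0 0 0 0.4"
}}

```text
clock: 9.38
eef_pos: [0.4993, 0.1198, 0.2401]
ee_rot: [[-0.168, 0.677, 0.716], [0.984, 0.07, 0.165], [0.062, 0.732, -0.678]]
contact_force: [0.1, -0.3, -0.1]
grip_width: 0.0341
```

```bash
python3 - <<'E'
from h import *
o=get_obs();R=o['ee_rot'];p=o['eef_pos'];print(o['joint_pos'],p,R.round(3))
R1=rot(7,35); tip=np.array([.578,.114,.056]); t=tip-.0726*R1[:,2]; pre=t-.1*R1[:,2]
print('to pre: ',delta(p,R,pre,R1), pre)
print('ik',ik(pre,R1),ik(t,R1))
# arc: tip centres follow post: reader axis, angle 135->225(+overshoot)
ax=np.array([.6835,.0285]);xr=np.array([np.cos(np.radians(7)),np.sin(np.radians(7))]);yr=np.array([-xr[1],xr[0]])
for a in (135,157.5,180,202.5,225):
    A=np.radians(a);c=ax+.138*(np.cos(A)*xr+np.sin(A)*yr)+.003*xr
    print(a,c.round(4),ik(np.r_[c,.056]-.0726*R1[:,2],R1)[0])
    if a>135: d=np.r_[c-pc,0];print(R1.T@d)
    pc=c
E
```

```text
[0.13901116 0.34422252 2.5192132  3.0184214  0.5487729  1.70101429] [0.49929536 0.119809   0.24007526] [[-0.168  0.677  0.716]
 [ 0.984  0.07   0.165]
 [ 0.062  0.732 -0.678]]
to pre:  (array([-0.0169, -0.0458,  0.012 ]), array([12.1 , -4.45, -0.31])) [0.47973863 0.10193502 0.19738564]
ik [(array([0.161, 0.364, 2.464, 3.217, 0.298, 1.53 ]), True)] [(array([0.155, 0.615, 2.383, 3.183, 0.468, 1.56 ]), True)]
135 [0.5777 0.1138] (array([0.155, 0.615, 2.384, 3.183, 0.468, 1.561]), True)
157.5 [0.5535 0.0657] (array([0.027, 0.612, 2.456, 3.035, 0.538, 1.584]), True)
[-0.04477042 -0.02450464 -0.01715833]
180 [0.5495 0.012 ] (array([-0.131,  0.612,  2.47 ,  2.864,  0.553,  1.599]), True)
[-0.05281031 -0.00860488 -0.00602521]
202.5 [ 0.5664 -0.0391] (array([-0.266,  0.613,  2.419,  2.682,  0.511,  1.656]), True)
[-0.05281031  0.00860488  0.00602521]
225 [ 0.6015 -0.0799] (array([-0.341,  0.622,  2.322,  2.5  ,  0.442,  1.777]), True)
[-0.04477042  0.02450464  0.01715833]
```

Call:
{"op": "drive_tool", "data": {
  "steps": "-0.0085 -0.0229 0.006 0 0 0 0.4;-0.0085 -0.0229 0.006 0 0 0 0.4;0 0 0 6 -2.2 -0.2 0.4;0 0 0 6 -2.2 -0.2 0.4;0 0 0.02 0 0 0 0.4;0 0 0.02 0 0 0 0.4;0 0 0.02 0 0 0 0.4;0 0 0.02 0 0 0 0.4;0 0 0.02 0 0 0 0.4;0 0 0 0 0 0 0.4"
}}

```text
clock: 10.62
eef_pos: [0.5376, 0.1086, 0.115]
ee_rot: [[-0.124, 0.812, 0.57], [0.992, 0.102, 0.072], [0.0, 0.575, -0.818]]
contact_force: [-0.8, -0.7, 0.0]
grip_width: 0.0342
```

```bash
python3 - <<'E'
from h import *
o=get_obs();R=o['ee_rot'];p=o['eef_pos'];R1=rot(7,35)
print(delta(p,R,np.array([.578,.114,.056])-.0726*R1[:,2],R1),o['contact_force'])
ax=np.array([.6835,.0285]);xr=np.array([np.cos(np.radians(7)),np.sin(np.radians(7))]);yr=np.array([-xr[1],xr[0]])
pc=None
for a in np.arange(135,226,7.5):
    A=np.radians(a);c=ax+.138*(np.cos(A)*xr+np.sin(A)*yr)
    if pc is not None: print(a,(R.T@np.r_[c-pc,0]).round(4))
    pc=c
E
```

```text
(array([ 0.0005, -0.0004, -0.0009]), array([ 0.08, -0.09,  0.11])) [-0.8395091 -0.7482615  0.0188869]
142.5 [-0.0135 -0.0098 -0.0069]
150.0 [-0.015  -0.0082 -0.0058]
157.5 [-0.0162 -0.0066 -0.0046]
165.0 [-0.0171 -0.0048 -0.0034]
172.5 [-0.0177 -0.0029 -0.0021]
180.0 [-0.018  -0.001  -0.0007]
187.5 [-0.018   0.0009  0.0007]
195.0 [-0.0177  0.0028  0.002 ]
202.5 [-0.0171  0.0047  0.0033]
210.0 [-0.0162  0.0065  0.0046]
217.5 [-0.015   0.0082  0.0057]
225.0 [-0.0136  0.0097  0.0068]
```

Call:
{"op": "drive_tool", "data": {
  "steps": "0 0 0 0 0 0 0.22;0 0 0 0 0 0 0.22;-0.0068 -0.0049 -0.0035 0 0 0 0.22;-0.0068 -0.0049 -0.0035 0 0 0 0.22;-0.0075 -0.0041 -0.0029 0 0 0 0.22;-0.0075 -0.0041 -0.0029 0 0 0 0.22;-0.0081 -0.0033 -0.0023 0 0 0 0.22;-0.0081 -0.0033 -0.0023 0 0 0 0.22;-0.0086 -0.0024 -0.0017 0 0 0 0.22;-0.0086 -0.0024 -0.0017 0 0 0 0.22"
}}

```text
clock: 11.88
eef_pos: [0.5091, 0.0422, 0.116]
ee_rot: [[-0.119, 0.812, 0.572], [0.993, 0.096, 0.071], [0.003, 0.576, -0.817]]
contact_force: [-0.7, 1.1, 0.6]
grip_width: 0.0187
```

```bash
python3 - <<'E'
from h import *
c=snap('wrist','w3.png');t=snap('top','t3.png')
im=np.zeros((400,760,3),np.uint8);im[:,:360]=c['pixels'][:,100:460];k=cv2.resize(t['pixels'][120:235,225:385],(400,288));im[:288,360:]=k
cv2.imwrite('pics/m3.png',im); o=get_obs();print(o['contact_force'],o['grip_width'])
E
```

```text
[ 0.05257957 -0.02411691 -0.05046898] 0.01921246758155138
```

View pics/m3.png

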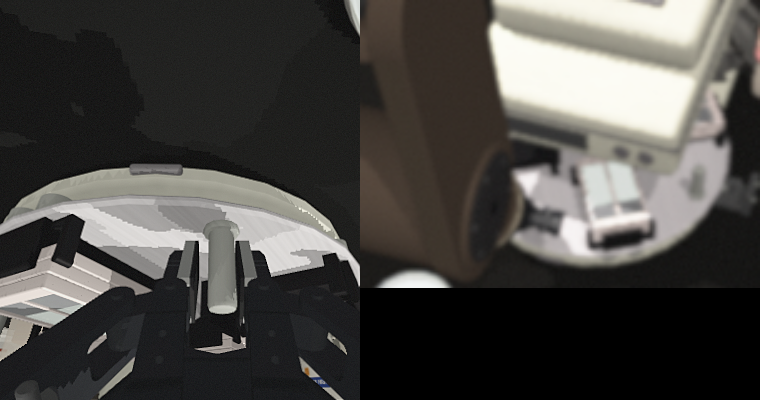

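The post (at about (215,265)) is held between the fingers and the disc is turning with it. Continuing the arc.

Call:
{"op": "drive_tool", "data": {
  "steps": "-0.0089 -0.0014 -0.001 0 0 0 0.22;-0.0089 -0.0014 -0.001 0 0 0 0.22;-0.009 -0.0005 -0.0004 0 0 0 0.22;-0.009 -0.0005 -0.0004 0 0 0 0.22;-0.009 0.0005 0.0004 0 0 0 0.22;-0.009 0.0005 0.0004 0 0 0 0.22;-0.0089 0.0014 0.001 0 0 0 0.22;-0.0089 0.0014 0.001 0 0 0 0.22;-0.0086 0.0023 0.0017 0 0 0 0.22;-0.0086 0.0023 0.0017 0 0 0 0.22;-0.0081 0.0032 0.0023 0 0 0 0.22;-0.0081 0.0032 0.0023 0 0 0 0.22;-0.0075 0.0041 0.0029 0 0 0 0.22;-0.0075 0.0041 0.0029 0 0 0 0.22;-0.0068 0.0048 0.0034 0 0 0 0.22;-0.0068 0.0048 0.0034 0 0 0 0.22;0 0 0 0 0 0 0.22;0 0 0 0 0 0 0.22"
}}

```text
clock: 14.22
eef_pos: [0.5602, -0.0856, 0.1154]
ee_rot: [[-0.119, 0.812, 0.572], [0.993, 0.096, 0.071], [0.003, 0.576, -0.817]]
contact_force: [-1.0, 0.1, 0.5]
grip_width: 0.0188
```

```bash
python3 - <<'E'
from h import *
o=get_obs();R=o['ee_rot'];p=o['eef_pos'];tip=p+.0726*R[:,2];print(tip,o['contact_force'],o['joint_pos'])
c=snap('wrist','w4.png');
cv2.imwrite('pics/w4.png',c['pixels'])
E
```

```text
[ 0.60170264 -0.08041959  0.05606785] [-1.04130035  0.05358879  0.49560307] [-0.34305978  0.62275233  2.32374473  2.49925306  0.44753553  1.77854363]
```

View pics/w4.png

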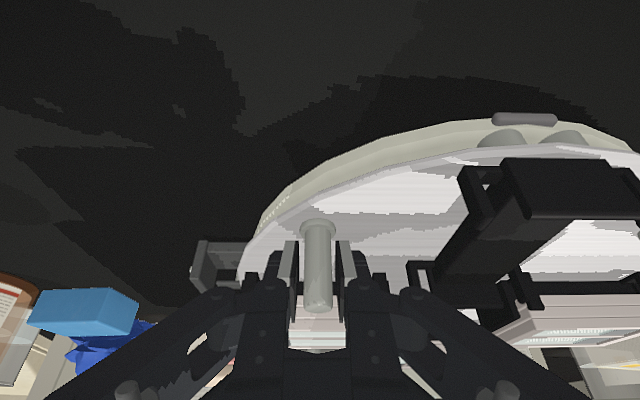

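The post sits centred between the fingers with no force, so the table looks clicked in. Backing out along the tool axis and moving in front of the nest to measure it.

Call:
{"op": "drive_tool", "data": {
  "steps": "0 0 -0.015 0 0 0 0.3;0 0 -0.02 0 0 0 0.4;0 0 -0.02 0 0 0 0.4;0 0 -0.025 0 0 0 0.4;0 0 -0.03 0 0 0 0.4;0.025 0 0 0 0 0 0.9;0.025 0 0 0 0 0 0.9;0.025 0 0 0 0 0 0.9;0.025 0 0 0 0 0 0.9;0 0 0 0 0 0 0.9;0 0 0 0 0 0 0.9"
}}

```text
clock: 15.65
eef_pos: [0.4852, 0.0058, 0.206]
ee_rot: [[-0.12, 0.811, 0.572], [0.993, 0.096, 0.071], [0.003, 0.577, -0.817]]
contact_force: [-0.6, -0.1, 1.3]
grip_width: 0.0769
```

```bash
python3 - <<'E'
from h import *
c=snap('wrist','w5.png'); o=get_obs();print(o['eef_pos'],tip_extent())if callable(tip_extent) else print(o['eef_pos'],tip_extent)
uv=proj(c,[(.586,.017,.054)]);print(uv)
u,v=uv[0].astype(int);u0,v0=max(u-130,0),max(v-100,0)
cv2.imwrite('pics/w5c.png',cv2.resize(c['pixels'][v0:v0+190,u0:u0+260],None,fx=3,fy=3,interpolation=cv2.INTER_CUBIC));print(u0,v0)
E
```

```text
[0.48527953 0.00553428 0.20592066] 0.0726
[[315.02889219 189.78382828]]
185 89
```

View pics/w5c.png

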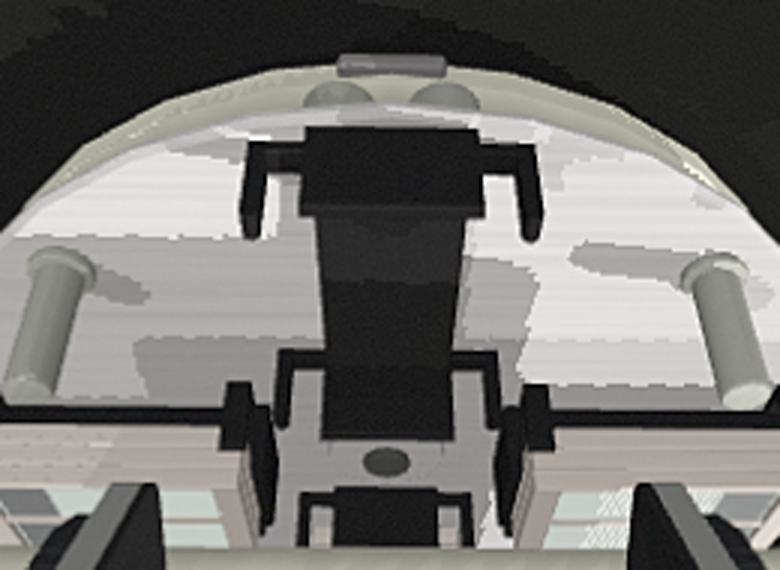

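```bash
python3 - <<'E'
from h import *
c=load('w5'); f=lambda P:(np.array(P,float)+.5)/3-.5+[185,89]
def an(A,B,n,half=.0976):
    m=(A+B)[:2]/2;d=(A-B)[:2];L=np.linalg.norm(d);d/=L;x=np.array([d[1],-d[0]]);ax=m+x*half
    print(n,'L',L.round(4),'yaw',np.degrees(np.arctan2(x[1],x[0])).round(2),'mid',m.round(4),'load',(ax-.098*x).round(4))
b=onz(c,f([(714,270),(60,268)]),.042);an(b[0],b[1],'bases')
t=onz(c,f([(745,393),(28,387)]),.084);an(t[0],t[1],'tops')
ch=onz(c,f([(531,236),(250,236)]),.0665);an(ch[0],ch[1],'cheek near',.0)
ch=onz(c,f([(493,424),(281,424)]),.0665);an(ch[0],ch[1],'cheek far',0)
w=onz(c,f([(485,214),(300,212)]),.068);an(w[0],w[1],'near wall top inner',0)
w=onz(c,f([(455,438),(322,438)]),.068);an(w[0],w[1],'far wall top',0)
xr=np.array([np.cos(np.radians(7)),np.sin(np.radians(7))])
print(np.array([.586,.017])-.05*xr,np.array([.586,.017])+.05*xr,np.array([.586,.017])-.041*xr,np.array([.586,.017])+.041*xr)
E
```

```text
bases L 0.194 yaw 6.51 mid [0.5848 0.0159] load [0.5844 0.0158]
tops L 0.1936 yaw 5.86 mid [0.5859 0.0164] load [0.5855 0.0163]
cheek near L 0.0686 yaw 6.79 mid [0.5441 0.012 ] load [4.468e-01 4.000e-04]
cheek far L 0.0682 yaw 6.72 mid [0.6325 0.0212] load [0.5352 0.0097]
near wall top inner L 0.0434 yaw 5.91 mid [0.5346 0.0114] load [0.4371 0.0013]
far wall top L 0.0434 yaw 6.71 mid [0.6387 0.0223] load [0.5414 0.0109]
[0.53637269 0.01090653] [0.63562731 0.02309347] [0.54530561 0.01200336] [0.62669439 0.02199664]
```

```bash
python3 - <<'E'
from h import *
o=get_obs();R=o['ee_rot'];p=o['eef_pos']
R1=rot(46.8,35);e=np.array([np.cos(np.radians(46.8)),np.sin(np.radians(46.8)),0])
ref=np.array([.5637,.2595,.016])-.005*e; T=ref-.0653*R1[:,2]; pre=T-.08*R1[:,2]
d,r=delta(p,R,pre,R1);print(d,r,pre,T)
Rm=R@Ro.from_rotvec(np.radians(r)).as_matrix()
d2,_=delta(p,Rm,pre,R1);print(d2)
sim(p,R,[(5,(0,0,0,*(r/5))),(6,(*(d2/6),0,0,0)),(4,(0,0,.02,0,0,0))])
E
```

```text
[ 0.1859 -0.0081  0.0816] [  0.26  22.85 -32.76] [0.50322666 0.19510243 0.13502279] [0.53463787 0.22855197 0.06949063]
[0.1167 0.0826 0.1444]
0 [-0.393  0.395  2.316  1.284  0.594  2.344] True maxstep 0.31 [0.4853 0.0055 0.2059]
1 [0.102 0.569 2.343 2.13  0.46  1.913] True maxstep 0.15 [0.5032 0.1951 0.135 ]
2 [0.172 0.737 2.269 2.355 0.509 1.738] True maxstep 0.07 [0.5347 0.2286 0.0695]
```

Call:
{"op": "drive_tool", "data": {
  "steps": "0.0372 0 0 0 0 0 0.9;0.0372 0 0 0 0 0 0.9;0.0372 0 0 0 0 0 0.9;0.0372 0 0 0 0 0 0.9;0.0372 0 0 0 0 0 0.9;0 0 0 0 4.6 -6.5 0.9;0 0 0 0 4.6 -6.5 0.9;0 0 0 0 4.6 -6.5 0.9;0 0 0 0 4.6 -6.5 0.9;0 0 0 0 4.6 -6.5 0.9;0 0 0 0 0 0 0.9"
}}

```text
clock: 17.08
eef_pos: [0.4715, 0.1914, 0.2097]
ee_rot: [[-0.508, 0.693, 0.512], [0.861, 0.41, 0.299], [-0.003, 0.593, -0.805]]
contact_force: [-0.3, -0.4, 0.4]
grip_width: 0.077
```

```bash
python3 - <<'E'
from h import *
o=get_obs();R=o['ee_rot'];p=o['eef_pos']
R1=rot(46.8,35);e=np.array([np.cos(np.radians(46.8)),np.sin(np.radians(46.8)),0])
ref=np.array([.5637,.2595,.016])-.005*e; T=ref-.0653*R1[:,2]; pre=T-.08*R1[:,2]
print(p,delta(p,R,pre,R1),o['joint_pos'])
c=snap('wrist','w6.png');print(proj(c,[(.5637,.2595,.024)]))
g=cv2.cvtColor(c['pixels'],cv2.COLOR_BGR2GRAY);u,v=proj(c,[(.5637,.2595,.024)])[0].astype(int)
m=(g>95).astype(np.uint8);n,l,st,ce=cv2.connectedComponentsWithStats(m);k=l[v,u] or l[v,u+3];print(st[k])
u0,v0=max(u-90,0),max(v-75,0)
cv2.imwrite('pics/w6c.png',cv2.resize(c['pixels'][v0:v0+150,u0:u0+180],None,fx=4,fy=4,interpolation=cv2.INTER_CUBIC));print(u0,v0)
E
```

```text
[0.47150172 0.19144108 0.20968807] (array([-0.0127, -0.0208,  0.0774]), array([  1.36,   9.63, -13.13])) [0.21904097 0.35209115 2.42749512 2.50238831 0.30812243 1.93017226]
[[329.2091869  166.16217427]]
[ 282  105   86   94 5540]
239 91
```

View pics/w6c.png

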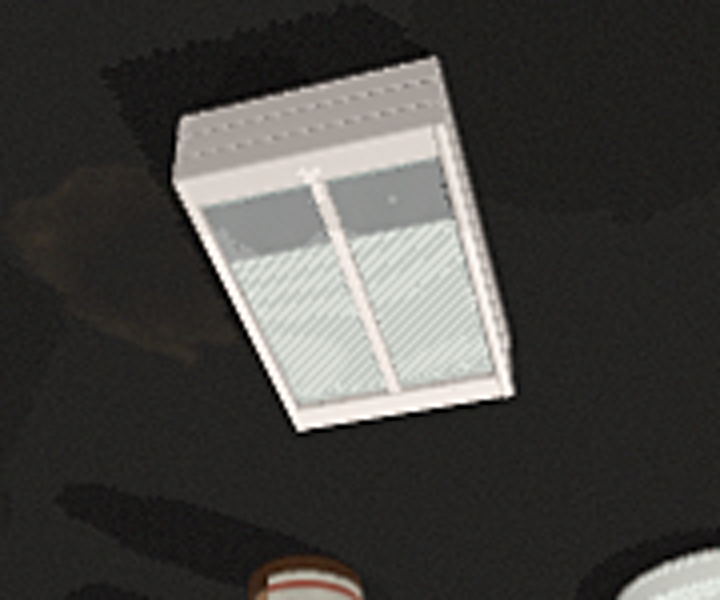

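```bash
python3 - <<'E'
from h import *
c=load('w6');f=lambda P:(np.array(P,float)+.5)/4-.5+[239,91]
P=onz(c,f([(175,182),(442,126),(512,396),(298,432)]),.024);C=P.mean(0)
print(P.round(4),C.round(4),[np.linalg.norm(P[i]-P[i-1]).round(4) for i in range(4)])
for a,b in((0,3),(1,2)): e=P[b]-P[a];print(np.degrees(np.arctan2(e[1],e[0])))
E=onz(c,f([(183,118),(435,58)]),0.);print('near bottom',E.round(4),np.linalg.norm(E[0]-E[1]),E.mean(0)+.048*np.array([np.cos(np.radians(46.8)),np.sin(np.radians(46.8)),0]))
o=get_obs();R=o['ee_rot'];p=o['eef_pos']
for az in(46,46.8):
    R1=rot(az,35);e=np.array([np.cos(np.radians(az)),np.sin(np.radians(az)),0])
    ref=np.array([C[0],C[1],.016])-.005*e; T=ref-.0653*R1[:,2]; pre=T-.08*R1[:,2]
    d,r=delta(p,R,pre,R1);print(az,d,r,pre,T)
    Rm=R1;print(delta(p,R1,pre,R1)[0])
    sim(p,R,[(5,(0,0,0,*(r/5)))])
E
```

```text
[[0.5517 0.2042 0.024 ]
 [0.5098 0.2446 0.024 ]
 [0.5748 0.3136 0.024 ]
 [0.618  0.273  0.024 ]] [0.5636 0.2588 0.024 ] [np.float64(0.0956), np.float64(0.0582), np.float64(0.0948), np.float64(0.0593)]
46.06503849330729
46.74129945668963
near bottom [[0.554  0.2054 0.    ]
 [0.5111 0.2453 0.    ]] 0.05861782000667795 [0.56538434 0.2603643  0.        ]
46 [-0.0121 -0.0215  0.077 ] [  1.38   9.24 -12.66] [0.50221991 0.19527838 0.13502279] [0.53409508 0.22828609 0.06949063]
[-0.0195 -0.0232  0.075 ]
0 [0.106 0.362 2.372 1.782 0.386 2.313] True maxstep 0.16 [0.4715 0.1915 0.2097]
46.8 [-0.0133 -0.0212  0.0772] [  1.38   9.7  -13.3 ] [0.50311314 0.19442777 0.13502279] [0.53452435 0.2278773  0.06949063]
[-0.0211 -0.0234  0.0748]
0 [0.101 0.363 2.369 1.757 0.393 2.321] True maxstep 0.16 [0.4715 0.1915 0.2097]
```

Call:
{"op": "drive_tool", "data": {
  "steps": "-0.0063 -0.0107 0.038 0 0 0 0.9;-0.0063 -0.0107 0.038 0 0 0 0.9;0 0 0 0.35 2.4 -3.2 0.9;0 0 0 0.35 2.4 -3.2 0.9;0 0 0 0.35 2.4 -3.2 0.9;0 0 0 0.35 2.4 -3.2 0.9;0 0 0 0 0 0 0.9"
}}

```text
clock: 18.0
eef_pos: [0.5024, 0.1955, 0.136]
ee_rot: [[-0.724, 0.566, 0.395], [0.69, 0.592, 0.417], [0.003, 0.574, -0.819]]
contact_force: [-0.4, 0.0, 0.6]
grip_width: 0.0773
```

```bash
python3 - <<'E'
from h import *
o=get_obs();R=o['ee_rot'];p=o['eef_pos'];az=46.5
R1=rot(az,35);e=np.array([np.cos(np.radians(az)),np.sin(np.radians(az)),0])
ref=np.array([.5638,.259,.016])-.005*e; T=ref-.0653*R1[:,2]
d,r=delta(p,R,T,R1);print(p,d,r,o['contact_force'],o['joint_pos'])
E
```

```text
[0.50235068 0.19548439 0.13596446] [-0.0009 -0.0006  0.0808] [ 0.04 -0.05 -0.2 ] [-0.37529488  0.0322483   0.59953544] [0.10433841 0.56627731 2.34589622 2.13828593 0.45925064 1.91607914]
```

Call:
{"op": "drive_tool", "data": {
  "steps": "-0.0003 -0.0001 0.018 0 0 0 0.9;-0.0003 -0.0001 0.018 0 0 0 0.9;-0.0003 -0.0002 0.018 0 0 0 0.9;0 -0.0002 0.018 0 0 0 0.9;0 0 0.0088 0 0 0 0.9;0 0 0 0 0 0 0.8;0 0 0 0 0 0 0.8;0 0 0 0 0 0 0.8"
}}

```text
clock: 19.0
eef_pos: [0.5333, 0.2286, 0.0697]
ee_rot: [[-0.726, 0.564, 0.393], [0.687, 0.594, 0.419], [0.003, 0.574, -0.819]]
contact_force: [0.8, -0.7, -0.1]
grip_width: 0.0682
```

Call:
{"op": "drive_tool", "data": {
  "steps": "0 -0.0009 0.0012 0 0 0 0.8;0 -0.0009 0.0012 0 0 0 0.8;0 0 0 0 0 0 0.8"
}}

```text
clock: 19.38
eef_pos: [0.5332, 0.2287, 0.0661]
ee_rot: [[-0.727, 0.564, 0.392], [0.687, 0.594, 0.419], [0.004, 0.573, -0.819]]
contact_force: [-0.1, 0.4, -1.1]
grip_width: 0.0684
```

Call:
{"op": "drive_tool", "data": {
  "steps": "0 -0.0009 0.0012 0 0 0 0.8;0 0 0 0 0 0 0.8"
}}

```text
clock: 19.62
eef_pos: [0.5331, 0.2287, 0.0646]
ee_rot: [[-0.727, 0.564, 0.392], [0.687, 0.594, 0.419], [0.004, 0.573, -0.819]]
contact_force: [0.0, 0.3, -0.3]
grip_width: 0.0683
```

Call:
{"op": "drive_tool", "data": {
  "steps": "0 -0.0009 0.0012 0 0 0 0.8;0 0 0 0 0 0 0.8"
}}

```text
clock: 19.88
eef_pos: [0.5331, 0.2287, 0.0631]
ee_rot: [[-0.727, 0.564, 0.392], [0.687, 0.594, 0.419], [0.004, 0.573, -0.819]]
contact_force: [0.3, 0.3, -0.3]
grip_width: 0.0688
```

Call:
{"op": "drive_tool", "data": {
  "steps": "0 -0.0009 0.0012 0 0 0 0.8;0 0 0 0 0 0 0.8"
}}

```text
clock: 20.12
eef_pos: [0.5331, 0.2287, 0.0616]
ee_rot: [[-0.727, 0.564, 0.392], [0.687, 0.594, 0.419], [0.004, 0.573, -0.819]]
contact_force: [-0.3, -0.9, -0.1]
grip_width: 0.0683
```

Call:
{"op": "drive_tool", "data": {
  "steps": "0 -0.0009 0.0012 0 0 0 0.8;0 0 0 0 0 0 0.8"
}}

```text
clock: 20.38
eef_pos: [0.533, 0.2286, 0.0601]
ee_rot: [[-0.727, 0.564, 0.392], [0.687, 0.594, 0.419], [0.004, 0.573, -0.819]]
contact_force: [0.2, -0.6, 0.1]
grip_width: 0.0686
```

Call:
{"op": "drive_tool", "data": {
  "steps": "0 -0.0009 0.0012 0 0 0 0.8;0 0 0 0 0 0 0.8"
}}

```text
clock: 20.62
eef_pos: [0.533, 0.2286, 0.0586]
ee_rot: [[-0.727, 0.564, 0.392], [0.687, 0.594, 0.419], [0.004, 0.573, -0.819]]
contact_force: [0.6, -1.1, 0.1]
grip_width: 0.0682
```

Call:
{"op": "drive_tool", "data": {
  "steps": "0 -0.0009 0.0012 0 0 0 0.8;0 0 0 0 0 0 0.8"
}}

```text
clock: 20.88
eef_pos: [0.5331, 0.2286, 0.0578]
ee_rot: [[-0.727, 0.564, 0.393], [0.687, 0.594, 0.419], [0.003, 0.574, -0.819]]
contact_force: [-4.6, -3.3, 13.6]
grip_width: 0.0683
```

Call:
{"op": "drive_tool", "data": {
  "steps": "0 0.0013 -0.0018 0 0 0 0.8;0 0 0 0 0 0 0.6;0 0 0 0 0 0 0.5;0 0 0 0 0 0 0.5;0 0 0 0 0 0 0.5;0 0 0 0 0 0 0.5",
  "squeeze": 45
}}

```text
clock: 21.62
eef_pos: [0.5332, 0.2285, 0.0599]
ee_rot: [[-0.727, 0.564, 0.392], [0.687, 0.594, 0.419], [0.003, 0.574, -0.819]]
contact_force: [-3.9, -3.7, 11.0]
grip_width: 0.0594
```

```bash
python3 - <<'E'
from h import *
o=get_obs();R=o['ee_rot'];p=o['eef_pos'];print(p,o['grip_width'],o['contact_force'])
az=np.radians(46.5);e=np.array([np.cos(az),np.sin(az),0]);n=np.array([-e[1],e[0],0])
C=np.array([.5638,.259,0]);rel=np.array([(p-C)@e,(p-C)@n,p[2]]);print('rel',rel.round(4),'toolaz',np.degrees(np.arctan2(R[1,1],R[0,1])))
print('body upper edge reader x', -.098+rel[0]+.0425*.819, 'z',.054+rel[2]+.0425*.574)
E
```

```text
[0.53315219 0.22853026 0.05987417] 0.05936167875739696 [-3.85572089 -3.69538181 11.03291672]
rel [-0.0432  0.0013  0.0599] toolaz 46.465098527891655
body upper edge reader x -0.10639102828477878 z 0.1382691700037099
```

```bash
python3 - <<'E'
from h import *
o=get_obs();R=o['ee_rot'];p=o['eef_pos']
a=np.radians(6.4);x=np.array([np.cos(a),np.sin(a),0]);N=np.array([.5852,.0164,.054])
F=N-.0432*x+[0,0,.0599];pre=F-.09*x+[0,0,.03];R1=rot(6.4,35)
print('F',F,'pre',pre,'rot',delta(p,R,F,R1)[1])
p1=p+[0,0,.13];print(delta(p,R,p1,R1)[0]);m=np.array([.45,.15,.20])
print('B',delta(p1,R,m,R1)[0]); r=delta(p,R,F,R1)[1]
print('D',delta(m,R1,pre,R1)[0],'E',delta(pre,R1,pre+.09*x,R1)[0])
sim(p,R,[(6,(*(delta(p,R,p1,R1)[0]/6),0,0,0)),(6,(*(delta(p1,R,m,R1)[0]/6),0,0,0)),(10,(0,0,0,*(r/10))),(6,(*(delta(m,R1,pre,R1)[0]/6),0,0,0)),(6,(*(R1.T@x*.015),0,0,0)),(6,(*(R1.T@[0,0,-.005]),0,0,0))])
E
```

```text
F [0.54226923 0.01158454 0.1139    ] pre [0.45283011 0.00155234 0.1439    ] rot [ -0.04 -23.21  32.82]
[ 0.0004  0.0746 -0.1064]
B [ 0.0065 -0.0877 -0.0738]
D [-0.1478 -0.0434  0.0381] E [0.     0.0737 0.0516]
0 [0.172 0.465 2.237 1.762 0.36  2.391] True maxstep 0.16 [0.5332 0.2285 0.1898]
1 [-0.017  0.367  2.433  1.777  0.45   2.184] True maxstep 0.04 [0.45   0.15   0.1999]
2 [0.339 0.349 2.486 3.567 0.319 1.352] True maxstep 0.21 [0.45   0.15   0.1999]
3 [-0.17   0.525  2.583  2.846  0.579  1.588] True maxstep 0.18 [0.4529 0.0016 0.1438]
4 [-0.102  0.539  2.385  2.824  0.4    1.689] True maxstep 0.03 [0.5423 0.0116 0.1438]
5 [-0.102  0.619  2.395  2.878  0.486  1.629] True maxstep 0.02 [0.5423 0.0116 0.1138]
```

Call:
{"op": "drive_tool", "data": {
  "steps": "0 0.006 -0.008 0 0 0 0.5;0 0.009 -0.013 0 0 0 0.5;0 0.012 -0.017 0 0 0 0.5;0 0.012 -0.017 0 0 0 0.5;0 0.012 -0.017 0 0 0 0.5;0 0.012 -0.017 0 0 0 0.5;0 0.0116 -0.0174 0 0 0 0.5;0.001 -0.0146 -0.0123 0 0 0 0.5;0.001 -0.0146 -0.0123 0 0 0 0.5;0.001 -0.0146 -0.0123 0 0 0 0.5;0.001 -0.0146 -0.0123 0 0 0 0.5;0.001 -0.0146 -0.0123 0 0 0 0.5;0.001 -0.0146 -0.0123 0 0 0 0.5;0 0 0 0 0 0 0.5"
}}

```text
clock: 23.38
eef_pos: [0.4498, 0.1485, 0.1997]
ee_rot: [[-0.726, 0.566, 0.392], [0.688, 0.593, 0.418], [0.004, 0.573, -0.82]]
contact_force: [0.4, -0.4, -1.4]
grip_width: 0.059
```

```bash
python3 - <<'E'
from h import *
o=get_obs();R=o['ee_rot'];p=o['eef_pos'];print(p,o['grip_width'],o['contact_force'])
c=snap('wrist','w7.png');t=snap('top','t7.png')
# project expected tray top corners, assuming unmoved in grip
a=np.arctan2(R[1,1],R[0,1]);e=np.array([np.cos(a),np.sin(a),0]);n=np.array([-e[1],e[0],0]);C=p+.0432*e+[0,0,-.0599]
X=[C+sx*.048*e+sy*.03*n+[0,0,z] for z in(.024,0) for sx,sy in((-1,-1),(-1,1),(1,1),(1,-1))]
uv=proj(c,X);print(uv.round(1).tolist())
im=cv2.resize(c['pixels'],None,fx=3,fy=3,interpolation=cv2.INTER_CUBIC)
u,v=uv.mean(0)*3;u0,v0=int(max(u-380,0)),int(max(v-330,0))
for q in uv: cv2.circle(im,tuple((q*3+1).astype(int)),4,(0,0,255),1)
cv2.imwrite('pics/w7c.png',im[v0:v0+590,u0:u0+780]);print(u0,v0)
E
```

```text
[0.44980066 0.14849652 0.19968189] 0.0590445547755975 [ 0.39406923 -0.38275906 -1.42821161]
[[231.2, 259.3], [398.5, 259.0], [364.1, 328.5], [266.1, 328.8], [241.0, 205.0], [388.7, 204.8], [360.6, 290.2], [269.5, 290.5]]
564 482
```

View pics/w7c.png

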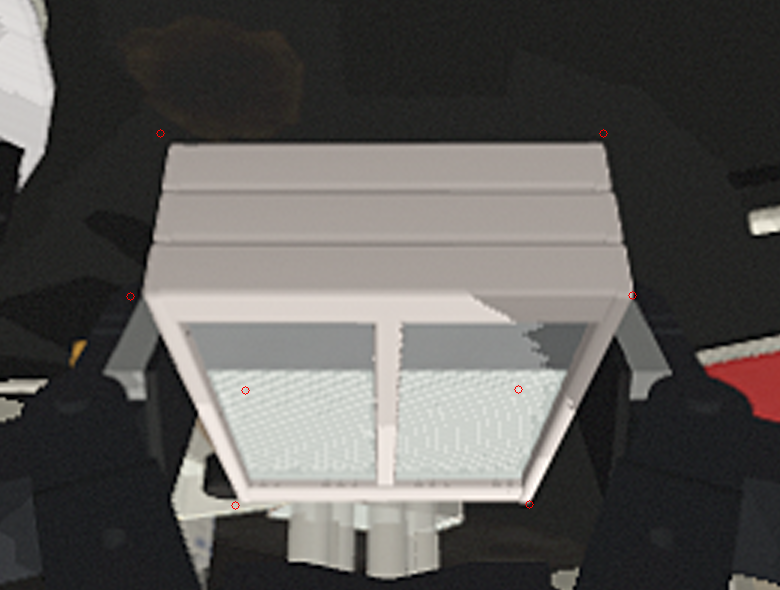

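Three trays are held flush, level and square to the fingers: near top edge (145,292)–(632,291), far top edge (243,501)–(525,500). Next I compute the residual offset and fly to the nest.

```bash
python3 - <<'E'
from h import *
c=load('w7');R=np.array([[-0.726,0.566,0.392],[0.688,0.593,0.418],[0.004,0.573,-0.82]]);p=np.array([.4498,.1485,.1997])
f=lambda P:(np.array(P,float)+[564.5,482.5])/3-.5
a=np.arctan2(R[1,1],R[0,1]);e=np.array([np.cos(a),np.sin(a),0]);n=np.array([-e[1],e[0],0]);C=p+.0432*e+[0,0,-.0599]
for nm,P,z in(('near top',[(145,292),(632,291)],.024),('far top',[(243,501),(525,500)],.024),('near bot',[(170,144),(604,144)],0)):
    X=onz(c,f(P),C[2]+z)-C; print(nm,(X@e).round(4),(X@n).round(4))
c=load('w5');g=lambda P:(np.array(P,float)+.5)/3-.5+[185,89]
a=np.radians(6.4);e=np.array([np.cos(a),np.sin(a),0]);n=np.array([-e[1],e[0],0]);N=np.array([.5852,.0164,0])
for nm,P,z in(('nearcheek',[(531,236),(250,236)],.0665),('farcheek',[(493,424),(281,424)],.0665),('nearwall',[(485,214),(300,212)],.068),('farwall',[(455,438),(322,438)],.068),('bases',[(714,270),(60,268)],.042),('tops',[(745,393),(28,387)],.084)):
    X=onz(c,g(P),z)-N;print(nm,(X@e).round(4),(X@n).round(4))
E
```

```text
near top [-0.0493 -0.0494] [-0.028   0.0296]
far top [0.0445 0.0444] [-0.0279  0.0287]
near bot [-0.0457 -0.0456] [-0.0291  0.0306]
nearcheek [-0.0415 -0.0411] [ 0.0345 -0.0341]
farcheek [0.0474 0.0477] [ 0.0336 -0.0347]
nearwall [-0.0507 -0.051 ] [ 0.0223 -0.0211]
farwall [0.0538 0.054 ] [ 0.0216 -0.0218]
bases [-0.0006 -0.0003] [ 0.0965 -0.0975]
tops [ 0.0016 -0.0002] [ 0.0967 -0.0969]
```

Call:
{"op": "drive_tool", "data": {
  "steps": "0 0 0 0 -1.66 2.34 0.5;0 0 0 0 -1.66 2.34 0.5;0 0 0 0 -1.66 2.34 0.5;0 0 0 0 -1.66 2.34 0.5;0 0 0 0 -1.66 2.34 0.5;0 0 0 0 -1.66 2.34 0.5;0 0 0 0 -1.66 2.34 0.5;0 0 0 0 -1.66 2.34 0.5;0 0 0 0 -1.66 2.34 0.5;0 0 0 0 -1.66 2.34 0.5;0 0 0 0 -1.66 2.34 0.5;0 0 0 0 -1.66 2.34 0.5;0 0 0 0 -1.66 2.34 0.5;0 0 0 0 -1.66 2.34 0.5;0 0 0 0 0 0 0.5"
}}

```text
clock: 25.35
eef_pos: [0.451, 0.1504, 0.1996]
ee_rot: [[-0.114, 0.814, 0.569], [0.994, 0.094, 0.064], [-0.001, 0.573, -0.82]]
contact_force: [0.7, -0.5, -0.3]
grip_width: 0.0595
```

```bash
python3 - <<'E'
from h import *
o=get_obs();R=o['ee_rot'];p=o['eef_pos']
a=np.radians(6.4);x=np.array([np.cos(a),np.sin(a),0]);N=np.array([.5852,.0164,.054])
F=N-.0432*x+[0,0,.0599];pre=F-.09*x+[0,0,.03];R1=rot(6.4,35)
d,r=delta(p,R,pre,R1);print(p,d,r)
sim(p,R,[(6,(*(d/6),0,0,0)),(1,(0,0,0,*r))])
E
```

```text
[0.45101334 0.15044905 0.1996446 ] [-0.1481 -0.0444  0.0371] [-0.04 -0.02  0.13]
0 [-0.17   0.524  2.583  2.844  0.577  1.587] True maxstep 0.15 [0.4528 0.0015 0.1439]
1 [-0.17   0.524  2.583  2.845  0.578  1.588] True maxstep 0.00 [0.4528 0.0015 0.1439]
```

Call:
{"op": "drive_tool", "data": {
  "steps": "-0.0247 -0.0074 0.0062 0 0 0 0.5;-0.0247 -0.0074 0.0062 0 0 0 0.5;-0.0247 -0.0074 0.0062 0 0 0 0.5;-0.0247 -0.0074 0.0062 0 0 0 0.5;-0.0247 -0.0074 0.0062 0 0 0 0.5;-0.025 -0.0074 0.0061 0 0 0.1 0.5;0 0 0 0 0 0 0.5;0 0.0123 0.0086 0 0 0 0.5;0 0.0123 0.0086 0 0 0 0.5;0 0.0123 0.0086 0 0 0 0.5;0 0.0123 0.0086 0 0 0 0.5;0 0.0123 0.0086 0 0 0 0.5;0 0.0123 0.0086 0 0 0 0.5;0 0 0 0 0 0 0.5"
}}

```text
clock: 27.1
eef_pos: [0.5431, 0.0103, 0.1442]
ee_rot: [[-0.111, 0.814, 0.57], [0.994, 0.091, 0.063], [-0.001, 0.574, -0.819]]
contact_force: [-0.5, -0.1, -1.3]
grip_width: 0.0594
```

```bash
cat > chk.py <<'E'
from h import *
o=get_obs();R=o['ee_rot'];p=o['eef_pos']
a=np.radians(6.4);x=np.array([np.cos(a),np.sin(a),0]);n=np.array([-x[1],x[0],0]);N=np.array([.5852,.0164,.054])
F=N-.0432*x-.0005*n+[0,0,.0599];R1=rot(6.4,35)
print(p,delta(p,R,F,R1),'reader off',((p-F)@x).round(4),((p-F)@n).round(4),(p-F)[2].round(4),o['contact_force'].round(1),o['grip_width'])
E
python3 chk.py
```

```text
[0.54314769 0.01031473 0.14417476] (array([ 0.0009, -0.018 ,  0.0244]), array([0.02, 0.03, 0.01])) reader off 0.0007 -0.0009 0.0303 [-0.5 -0.1 -1.3] 0.05944583565212549
```

Aligned within 1 mm, no contact. Lowering to about 3 mm above the wall tops, then on in guarded steps.

Call:
{"op": "drive_tool", "data": {
  "steps": "0.0002 -0.0024 0.0029 0 0 0 0.5;0.0002 -0.0024 0.0029 0 0 0 0.5;0.0001 -0.0023 0.0029 0 0 0 0.5;0 -0.002 0.0028 0 0 0 0.5;0 0 0 0 0 0 0.5"
}}

```text
clock: 27.72
eef_pos: [0.5407, 0.0106, 0.129]
ee_rot: [[-0.111, 0.815, 0.569], [0.994, 0.091, 0.063], [-0.0, 0.572, -0.82]]
contact_force: [0.2, 0.9, -1.6]
grip_width: 0.0592
```

Call:
{"op": "drive_tool", "data": {
  "steps": "0 -0.0011 0.0016 0 0 0 0.5;0 -0.0011 0.0016 0 0 0 0.5;0 0 0 0 0 0 0.5"
}}

```text
clock: 28.1
eef_pos: [0.5411, 0.0106, 0.1254]
ee_rot: [[-0.111, 0.815, 0.569], [0.994, 0.091, 0.063], [-0.0, 0.573, -0.82]]
contact_force: [-0.2, 0.8, -1.1]
grip_width: 0.0594
```

```bash
python3 chk.py
```

```text
[0.5410629  0.01059493 0.12538931] (array([ 0.0004, -0.0055,  0.0102]), array([-0.05,  0.03, -0.02])) reader off -0.0013 -0.0003 0.0115 [-0.2  0.8 -1.1] 0.05938817566403586
```

Call:
{"op": "drive_tool", "data": {
  "steps": "0.0001 -0.0014 0.0021 0 0 0 0.5;0.0001 -0.0013 0.0021 0 0 0 0.5;0 0 0 0 0 0 0.5"
}}

```text
clock: 28.48
eef_pos: [0.5411, 0.0108, 0.1202]
ee_rot: [[-0.111, 0.815, 0.569], [0.994, 0.091, 0.063], [-0.0, 0.573, -0.82]]
contact_force: [0.2, 0.2, -1.7]
grip_width: 0.0593
```

Call:
{"op": "drive_tool", "data": {
  "steps": "0.0001 -0.0013 0.0021 0 0 0 0.5;0 -0.0012 0.0018 0 0 0 0.5;0 0 0 0 0 0 0.5"
}}

```text
clock: 28.85
eef_pos: [0.5414, 0.0109, 0.1157]
ee_rot: [[-0.111, 0.815, 0.569], [0.994, 0.091, 0.063], [-0.0, 0.573, -0.82]]
contact_force: [2.4, 0.5, -2.1]
grip_width: 0.0592
```

```bash
python3 chk.py
```

```text
[0.54137823 0.01093059 0.1156646 ] (array([ 0.0001, -0.0002,  0.002 ]), array([-0.06,  0.03, -0.02])) reader off -0.001 -0.0001 0.0018 [ 2.4  0.5 -2.1] 0.05920530615474367
```

Call:
{"op": "drive_tool", "data": {
  "steps": "0 -0.0002 0.0011 0 0 0 0.5;0 -0.0006 0.0008 0 0 0 0.5;0 0 0 0 0 0 0.5"
}}

```text
clock: 29.22
eef_pos: [0.5417, 0.011, 0.1139]
ee_rot: [[-0.111, 0.814, 0.57], [0.994, 0.091, 0.063], [-0.0, 0.573, -0.82]]
contact_force: [-2.5, 0.4, 3.0]
grip_width: 0.0592
```

Call:
{"op": "drive_tool", "data": {
  "steps": "0 -0.0006 0.0008 0 0 0 0.5;0 0 0 0 0 0 0.5"
}}

```text
clock: 29.48
eef_pos: [0.5417, 0.011, 0.1138]
ee_rot: [[-0.111, 0.814, 0.571], [0.994, 0.091, 0.063], [-0.0, 0.574, -0.819]]
contact_force: [-11.7, -0.6, 26.3]
grip_width: 0.0591
```

```bash
python3 chk.py
```

```text
[0.54165217 0.010987   0.11375447] (array([0.    , 0.0006, 0.0003]), array([ 0.05,  0.04, -0.03])) reader off -0.0007 -0.0 -0.0001 [-11.7  -0.6  26.3] 0.059096371900995204
```

Seated: z stopped exactly at floor height with 26 N down. Easing off, opening slowly and backing out along the tool axis.

Call:
{"op": "drive_tool", "data": {
  "steps": "0 0.0005 -0.0007 0 0 0 0.5;0 0 0 0 0 0 0.72;0 0 0 0 0 0 0.75;0 0 0 0 0 0 0.8;0 0 0 0 0 0 0.85;0 0 0 0 0 0 0.88;0 0 0 0 0 0 0.88"
}}

```text
clock: 30.35
eef_pos: [0.5417, 0.011, 0.1137]
ee_rot: [[-0.111, 0.815, 0.569], [0.994, 0.091, 0.063], [-0.0, 0.573, -0.82]]
contact_force: [0.2, -0.8, -0.5]
grip_width: 0.0752
```

Call:
{"op": "drive_tool", "data": {
  "steps": "0 0 -0.006 0 0 0 0.88;0 0 -0.012 0 0 0 0.88;0 0 -0.018 0 0 0 0.88;0 0 -0.02 0 0 0 0.88;0 0 -0.02 0 0 0 0.88;0 0 -0.02 0 0 0 0.88;0 0 0 0 0 0 0.88;0 0 0 0 0 0 0.88"
}}

```text
clock: 31.35
eef_pos: [0.4873, 0.0048, 0.1926]
ee_rot: [[-0.111, 0.814, 0.57], [0.994, 0.091, 0.063], [-0.001, 0.573, -0.819]]
contact_force: [0.5, -0.3, 1.0]
grip_width: 0.0749
```

```bash
python3 - <<'E'
from h import *
c=snap('wrist','w8.png');o=get_obs();print(o['eef_pos'],o['grip_width'],o['contact_force'])
a=np.radians(6.4);x=np.array([np.cos(a),np.sin(a),0]);n=np.array([-x[1],x[0],0]);N=np.array([.5852,.0164,.054])
X=[N+sx*.048*x+sy*.03*n+[0,0,.024] for sx,sy in((-1,-1),(-1,1),(1,1),(1,-1))]
uv=proj(c,X);print(uv.round(1).tolist())
im=cv2.resize(c['pixels'],None,fx=3,fy=3,interpolation=cv2.INTER_CUBIC)
for q in uv: cv2.circle(im,tuple((q*3+1).astype(int)),4,(0,0,255),1)
u,v=uv.mean(0)*3;u0,v0=int(max(u-380,0)),int(max(v-330,0))
cv2.imwrite('pics/w8c.png',im[v0:v0+590,u0:u0+780]);print(u0,v0)
E
```

```text
[0.4872925  0.00487497 0.19220842] 0.07524939711482921 [ 0.85535068 -0.78121321  0.28053337]
[[272.3, 186.9], [363.2, 186.9], [350.3, 253.5], [284.6, 253.5]]
572 330
```

```bash
python3 - <<'E'
from h import *
c=load('w8');g=cv2.cvtColor(c['pixels'],cv2.COLOR_BGR2GRAY)
a=np.radians(6.4);x=np.array([np.cos(a),np.sin(a),0]);n=np.array([-x[1],x[0],0]);N=np.array([.5852,.0164,.054])
for u in(285,300,335,350): print(u,g[168:200,u].tolist())
for v in(200,215,230): print(v,'L',g[v,262:292].tolist(),'R',g[v,345:375].tolist())
for z in(.0145,.016,.024):
  print(z,proj(c,[N-.048*x+s*.03*n+[0,0,z] for s in(-1,1)]).round(1).tolist())
for v in (200,215,230): 
  print(v,[ (proj(c,[N+t*x+s*.03*n+[0,0,.024] for t in np.linspace(-.048,.048,97)])) [lambda A:0 if 0 else 0][0:0] for s in(-1,1)])
  for s in(-1,1):
    A=proj(c,[N+t*x+s*.03*n+[0,0,.024] for t in np.linspace(-.048,.048,97)]);print('  edge u',np.interp(v,A[:,1],A[:,0]).round(1))
E
```

```text
285 [182, 176, 146, 155, 161, 183, 176, 170, 172, 182, 148, 166, 166, 167, 168, 166, 171, 201, 226, 222, 220, 220, 219, 219, 228, 243, 155, 170, 172, 173, 171, 171]
300 [25, 31, 42, 43, 36, 24, 99, 183, 176, 180, 145, 167, 167, 167, 168, 167, 169, 193, 226, 222, 221, 220, 220, 220, 224, 225, 160, 144, 152, 171, 170, 169]
335 [26, 28, 39, 46, 38, 29, 78, 165, 189, 194, 155, 182, 175, 175, 177, 174, 168, 200, 244, 242, 240, 239, 239, 240, 242, 236, 146, 166, 169, 168, 169, 169]
350 [7, 11, 23, 27, 23, 11, 56, 150, 175, 174, 157, 180, 174, 175, 177, 177, 174, 196, 242, 243, 241, 240, 239, 240, 242, 236, 167, 167, 168, 169, 169, 169]
200 L [174, 173, 174, 174, 174, 174, 174, 175, 175, 175, 174, 174, 170, 198, 236, 246, 249, 194, 171, 169, 170, 170, 171, 171, 170, 170, 170, 169, 170, 169] R [169, 169, 169, 169, 170, 169, 170, 177, 127, 114, 118, 184, 236, 247, 252, 172, 141, 146, 147, 146, 140, 170, 187, 230, 231, 230, 228, 229, 228, 227]
215 L [147, 148, 148, 147, 147, 147, 147, 147, 147, 146, 146, 147, 146, 146, 142, 143, 231, 246, 249, 196, 198, 229, 207, 226, 232, 206, 197, 226, 231, 204] R [204, 227, 233, 206, 201, 205, 209, 147, 168, 231, 247, 252, 171, 138, 144, 145, 145, 144, 137, 212, 213, 209, 207, 208, 208, 208, 208, 208, 209, 208]
230 L [25, 20, 29, 25, 26, 29, 28, 26, 4, 141, 151, 147, 146, 146, 149, 158, 84, 4, 198, 197, 186, 135, 153, 203, 206, 204, 206, 204, 203, 203] R [204, 205, 204, 211, 153, 152, 186, 195, 156, 57, 4, 79, 150, 150, 147, 148, 151, 163, 80, 19, 25, 26, 30, 29, 25, 23, 20, 38, 155, 152]
0.0145 [[273.6, 176.0], [361.9, 176.1]]
0.016 [[273.4, 177.7], [362.1, 177.8]]
0.024 [[272.3, 186.9], [363.2, 186.9]]Traceback (most recent call last):
  File "<stdin>", line 9, in <module>
IndexError: only integers, slices (`:`), ellipsis (`...`), numpy.newaxis (`None`) and integer or boolean arrays are valid indices
```

```bash
python3 -c "
from h import *
print(finish_job(), get_obs()['clock'])"
```

```text
the job is handed in; nothing more can be done
the job is handed in; nothing more can be done
```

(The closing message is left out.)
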